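Weigh out a charge of grinding cylinders and load the jar mill

TASK

Take the steel cup that is drying upside down on the white rack, stand it mouth-up on the balance pan and let go, and put every ceramic grinding cylinder from the bench into it so that the whole charge stands on the balance. Then tip the cup over the steel funnel so that all the cylinders drop into the mill's jar; once they are all in, throw the mill's lever into the notch marked by the white tab, and put the empty cup back upside down on the rack (these last two in either order). Do not knock over the bottles, beaker, flask or cardboard tube, and touch nothing at the end.

Things in the scene. Friction and masses are not known exactly. Their poses are not given: they have to be found in the camera images.
- cup: Straight-sided stainless steel cup, 66 mm outer diameter, 95 mm tall, 3 mm wall, 4 mm base, 0.16 kg, no handle. Origin: centre of the outside of its base; z axis from base to open mouth (z up = mouth-up; z down = upside down, as at the start, when the origin is the highest point).
- cup_middle (a point): Point on the cup's axis halfway up, 47.5 mm from base and from mouth.
- pan (a point): Centre of the top of the balance's round steel pan, 150 mm diameter, 80 mm above the bench. The balance is a white box 200 x 190 x 66 mm, fixed to the bench; the display faces the robot. The pan does not move.
- balance: The balance (fixed); origin under the centre of its 200 (x) x 190 (y) mm body; the pan's centre is at x +15 mm.
- rack_top (a point): Centre of the flat top of the white plastic drying rack, 190 x 190 mm, 80 mm above the bench, fixed. The top is flat, without a rim.
- funnel_mouth (a point): Centre of the upper edge of the fixed steel funnel on the mill's jar, 205 mm above the bench. The funnel's mouth is 160 mm across outside; it narrows over 65 mm to a throat 64 mm wide that opens straight into the jar. z up, x and y are the mill's axes.
- jar_floor (a point): Centre of the inner floor of the clear jar under the funnel, 35 mm above the bench. The jar is fixed, 70 mm wide inside and 105 mm deep from this point to the throat.
- mill: Jar mill, fixed: white base plate 140 (x) x 300 (y) x 30 mm, origin under its centre. Jar and funnel stand at y = +60 mm of the origin, the lever at y = -110 mm.
- lever (a joint): Lever angle in rad, 0 to 1.1: at 0 it leans 0.55 rad from upright to the mill's -x (towards the robot), upright at 0.55, then leans to the mill's +x. It swings in the mill's x-z plane against light friction (2 N at the knob) and stays where left. Black notches beside it at 0.1, 0.45 and 0.80; the white tab marks 0.80, good within 0.1 rad. Nothing stops it there.
- lever_knob (a point): Centre of the lever's black ball knob, 30 mm diameter, 120 mm from the pivot; the rod below is 12 mm thick.
- lever_pivot (a point): Lever pivot, on the mill at y = -110 mm, 60 mm above the bench.
- slug0_mid (a point): Centre of a white ceramic grinding cylinder, 22 mm diameter, 26 mm long, 45 g, slick, loose, standing on the bench at the start. Three to five of the five are there; absent ones read None.
- slug1_mid (a point): Centre of a white ceramic grinding cylinder, 22 mm diameter, 26 mm long, 45 g, slick, loose, standing on the bench at the start. Three to five of the five are there; absent ones read None.
- slug2_mid (a point): Centre of a white ceramic grinding cylinder, 22 mm diameter, 26 mm long, 45 g, slick, loose, standing on the bench at the start. Three to five of the five are there; absent ones read None.
- slug3_mid (a point): Centre of a white ceramic grinding cylinder, 22 mm diameter, 26 mm long, 45 g, slick, loose, standing on the bench at the start. Three to five of the five are there; absent ones read None.
- slug4_mid (a point): Centre of a white ceramic grinding cylinder, 22 mm diameter, 26 mm long, 45 g, slick, loose, standing on the bench at the start. Three to five of the five are there; absent ones read None.
- reagent: White plastic reagent jar, red cap, 60 mm diameter, 130 mm tall; bystander, origin under its centre, z up.
- amber: Amber bottle, black cap, 64 mm diameter, 150 mm tall; bystander, origin under its centre, z up.
- tube: Cardboard tube, 56 mm diameter, 90 mm tall; bystander, origin under its centre, z up.
- beaker: Glass beaker, 70 mm rim diameter, 85 mm tall; bystander, origin under its centre, z up.
- flask: Conical flask, 84 mm diameter, 113 mm tall; bystander, origin under its centre, z up.
- spatula: Steel spatula 180 mm long lying on the bench; bystander, free to be moved.
Mind the look-alikes: they are no part of the job. What is shaped like the cup but black or purple is not meant.

How it is judged:
On the way, in this order (a step that is already met when the one before it is completed fails the run):
1. the empty cup stands mouth-up on the balance pan, released (angle between cup's own z axis and vertical below 0.1 rad and horizontal distance between cup and pan below 0.06 m and z of cup in the frame of pan between -0.005 and 0.008 m and contact force between the fingers and cup below 0.3 N), for 0.2 s.
2. all cylinders are in the cup, which stands mouth-up on the pan (all of step 1 and z of slug0_mid in the frame of cup between 0 and 0.095 m and horizontal distance between each of slug0_mid, slug1_mid, slug2_mid, slug3_mid, slug4_mid and cup below 0.032 m and z of slug1_mid in the frame of cup between 0 and 0.095 m and z of slug2_mid in the frame of cup between 0 and 0.095 m and z of slug3_mid in the frame of cup between 0 and 0.095 m and z of slug4_mid in the frame of cup between 0 and 0.095 m), for 0.2 s.
3. the cup is tipped over the funnel (angle between cup's own z axis and vertical above 1.2 rad and horizontal distance between cup_middle and funnel_mouth below 0.15 m and height (world z) of cup_middle above 0.2 m).
4. all cylinders are in the jar (horizontal distance between each of slug0_mid, slug1_mid, slug2_mid, slug3_mid, slug4_mid and jar_floor below 0.038 m and z of slug0_mid in the frame of jar_floor between -0.01 and 0.112 m and z of slug1_mid in the frame of jar_floor between -0.01 and 0.112 m and z of slug2_mid in the frame of jar_floor between -0.01 and 0.112 m and z of slug3_mid in the frame of jar_floor between -0.01 and 0.112 m and z of slug4_mid in the frame of jar_floor between -0.01 and 0.112 m), for 0.2 s.
5. the lever is in the marked notch (value of joint lever between 0.7 and 0.9 rad), for 0.2 s.
At the end, for the whole second after the job is handed in: Cup upside down (within 0.1 rad) and at rest on the rack; all cylinders present lie in the jar below the funnel; lever at 0.80 +- 0.10 rad (all of step 4 and all of step 5 and angle between cup's own z axis and vertical above 3.04 rad and z of cup_middle in the frame of rack_top between 0.04 and 0.056 m and x of cup in the frame of rack_top between -0.09 and 0.09 m and y of cup in the frame of rack_top between -0.09 and 0.09 m and linear speed of cup below 0.02 m/s); the robot touches nothing.
It fails at once if the reagent bottle is knocked over (angle between reagent's own z axis and vertical above 0.7 rad).
It fails at once if the amber bottle is knocked over (angle between amber's own z axis and vertical above 0.7 rad).
It fails at once if the cardboard tube is knocked over (angle between tube's own z axis and vertical above 0.7 rad).
It fails at once if the glass beaker is knocked over (angle between beaker's own z axis and vertical above 0.7 rad).
It fails at once if the conical flask is knocked over (angle between flask's own z axis and vertical above 0.7 rad).
Of slug0, slug1, slug2, slug3, slug4 only 3 to 5 are there at a start; the rules pass over those that are not, and their reading is None.
At some moment in a run one of slug0, slug1, slug2, slug3, slug4 may be knocked a few centimetres aside while the robot is not near it.
It also fails if it takes over 210 s, if anything falls off the work surface, if the arm or the gripper's body presses on something with over 40 N, if the wrist force passes 120 N, or if a joint passes its speed limit or range.

ROBOT

A 6-joint arm with a two-finger parallel gripper is mounted at the origin on the work surface. World frame = base frame: x ahead of the robot, y to its left, z up, the work surface at z = 0. Lengths are in m, angles in rad, forces in N, time in s.
With the tool pointing down it reaches from about 0.375 to 0.825 m from the base axis. Payload 5.5 kg.
Tool frame: the origin (TCP) lies between the finger pads; the fingertips stand 17 mm ahead of it and the grasp point (between the pads) lies 2 mm behind it; y points along the fingers, x is the direction in which the jaws open and shut, and the axes are right-handed (so a half turn about y gives the same grasp; the last joint's range is limited). The gripper opens to 85 mm and grips with 20 to 120 N. Pads are 22 mm wide; open, the fingers measure 114 mm over their backs; the gripper's body (76 mm by 85 mm) begins 54 mm behind the grasp point. The pads swing forward as they close: fully open they stand 13 mm farther back than shut.
Start: joints at [-1.344, 0.314, -0.047, 1.21, 0, 1.571], TCP at [0.135, -0.585, 0.248] pointing down, gripper open.
Joint ranges: [-2.67, 2.67], [-0.69, 1.73], [-1.03, 1.25], [-2.08, 2.16], [-1.42, 1.45], [-3.14, 3.14]. Speed limits (rad/s): [2.39, 2.39, 3.01, 3.14, 3.14, 3.14].

INTERFACE

Orientations are given as a rotation vector (axis times angle).
In Python, from station import bot gives the robot as it stands. Calls block until the motion is done:
- bot.move_to(position, orientation): joint-space move of the TCP to a pose.
- bot.move_straight(position, ori=None, speed=0.15, stop_force=None): straight line of the TCP; ori=None keeps the orientation; speed is the mean speed in m/s. With stop_force (N) it stops when the force on the tool has changed by that much, and returns True; else False.
- bot.movej(angles): joint-space move.
- bot.gripper_to(opening, grip_force=None): opening from 0.0 (shut) to 1.0 (fully open); grip_force is the grip in N (None keeps the last); returns when the fingers have stopped.
- bot.wait(seconds).
- bot.inverse_kinematics(position, orientation): joint angles nearest the present ones, or None.
- bot.grab_frame(name): name is "scene" or "top" or "wrist"; returns the picture (420x560x3 uint8, red, green, blue); there is no depth.
- bot.calibration(name): a dict with "fx", "fy", "cx", "cy" (pixels), "origin" and "attitude" of the camera in the world; the wrist camera has in their place "tool_from_camera" (4x4, takes a point from camera to tool coordinates, whose origin is the TCP and whose axes are the tool frame's). Camera axes: x right, y down, z forward; pixel columns grow to the right and rows downward; lengths in m; the calibration is good to about 2 mm. A picture is of the moment at which its call begins: read the wrist's pose just before it. calibration takes no time and is no camera call.
A pose or a line that the arm cannot do raises bot.Unreachable and nothing moves.
- bot.close_job(): hands the job in, once; it reports no verdict.
Readings, each from a call of its own:
- bot.current_time(): time.
- bot.current_joint_pos(): joint angles.
- bot.current_dq(): joint speeds.
- bot.current_effort(): joint torques, N m.
- bot.current_position(): TCP position.
- bot.current_tcp_rot(): TCP orientation.
- bot.current_wrist_force(): force on the tool from outside, world axes, zero at the start.
- bot.current_ft_torque(): the same for the moment, N m.
- bot.current_width(): opening from 0.0 (shut) to 1.0 (fully open).
Only numpy, scipy, OpenCV 4.12 (cv2) and the standard library are available. Lean on these libraries where they do the work, as an engineer would, in place of code of your own. Each camera call takes 0.05 s, during which the arm holds its last target.

## Working session

There is one attempt and no reset: what is moved stays moved. The work goes in short steps, each a Python script; the robot and the scene stay as the last script left them, time stands still between calls to the robot, and variables do not carry over. Pictures are saved under pics/ and viewed, and the job is handed in when it is done.

```bash
mkdir -p pics; ls; python3 - <<'E'
from station import bot
import cv2
for n in("scene","top","wrist"):
    im=bot.grab_frame(n); cv2.imwrite(f"pics/a_{n}.png",im[:,:,::-1]); print(n,bot.calibration(n))
print(bot.current_time(),bot.current_tcp_rot(),bot.current_position())
E
```

```text
pics
scene {'fx': 402.3558897786702, 'fy': 402.3558897786702, 'cx': 276.53187881220424, 'cy': 204.80771641970713, 'origin': array([1.22395446, 0.42135927, 0.80840152]), 'attitude': array([-1.24733355, -2.15943795,  1.07051457])}
top {'fx': 441.42312789389945, 'fy': 441.42312789389945, 'cx': 274.53722071940973, 'cy': 210.21470805812075, 'origin': array([ 0.25368215, -0.0306968 ,  1.29405674]), 'attitude': array([-2.16156432,  2.03346355, -0.22367171])}
wrist {'fx': 340.9826450322125, 'fy': 340.9826450322125, 'cx': 274.9377083716604, 'cy': 208.13951129316715, 'tool_from_camera': array([[ 9.99999588e-01,  3.68039404e-04,  8.29352993e-04,
        -5.94819186e-04],
       [-6.92730341e-04, -2.80651510e-01,  9.59809486e-01,
        -1.24449848e-01],
       [ 5.86006881e-04, -9.59809666e-01, -2.80651140e-01,
         7.08758068e-02],
       [ 0.00000000e+00,  0.00000000e+00,  0.00000000e+00,
         1.00000000e+00]])}
0.15 [-1.30707305  1.04128143 -1.03952215] [ 0.13481573 -0.5842168   0.24760595]
```

View pics/a_scene.png

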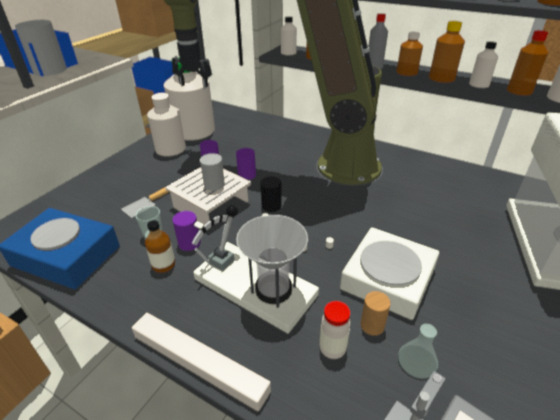

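View pics/a_top.png

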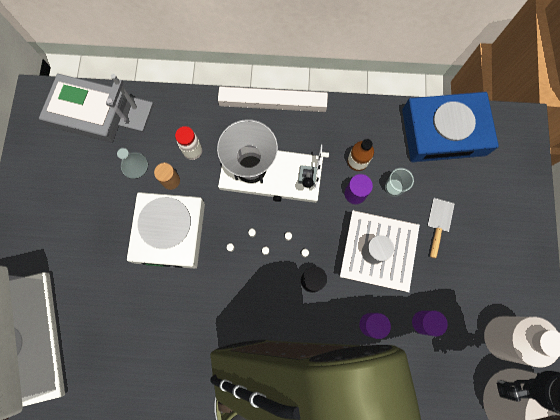

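View pics/a_wrist.png

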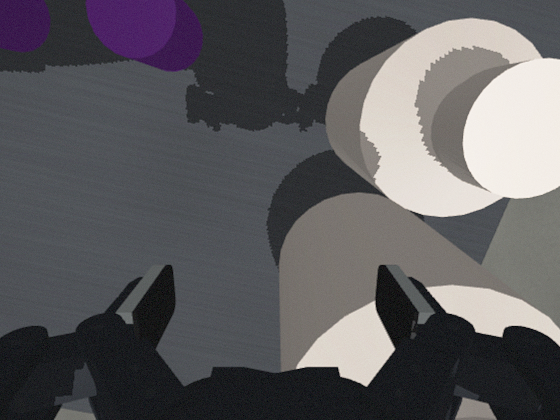

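```bash
python3 -c "
import cv2
im=cv2.imread('pics/a_top.png');cv2.imwrite('pics/a_top_L.png',cv2.resize(im[60:420,40:300],None,fx=2.2,fy=1.65*1,interpolation=2) if 0 else cv2.resize(im[0:300,100:400],None,fx=2,fy=2,interpolation=2))
cv2.imwrite('pics/a_top_R.png',cv2.resize(im[100:400,260:560],None,fx=2,fy=2,interpolation=2))"
```

```text
(no output)
```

View enlargements.

View pics/a_top_L.png

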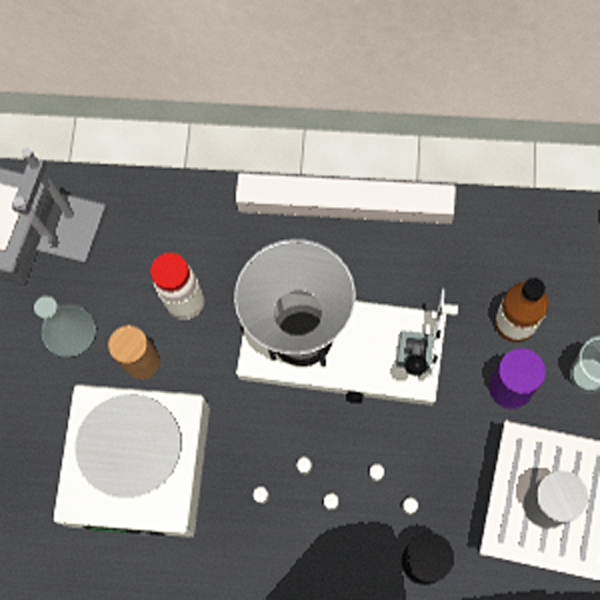

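View pics/a_top_R.png

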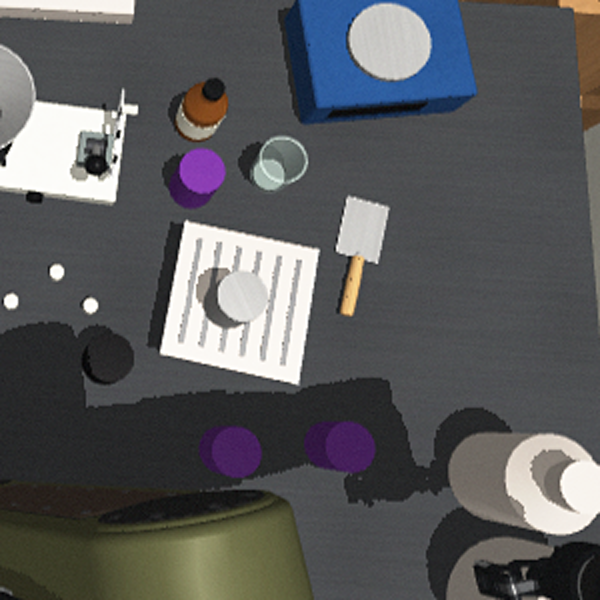

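```bash
cat > h.py <<'E'
import numpy as np, cv2
from scipy.spatial.transform import Rotation as R
from station import bot
def ray(name,u,v,pose=None):
    c=bot.calibration(name); d=np.array([(u-c['cx'])/c['fx'],(v-c['cy'])/c['fy'],1.])
    if name=='wrist':
        p,r=pose; T=np.eye(4);T[:3,:3]=R.from_rotvec(r).as_matrix();T[:3,3]=p
        M=T@c['tool_from_camera']; return M[:3,3],M[:3,:3]@d
    return np.array(c['origin']),R.from_rotvec(c['attitude']).as_matrix()@d
def atz(name,u,v,z,pose=None):
    o,d=ray(name,u,v,pose); return o+d*(z-o[2])/d[2]
def proj(name,P,pose=None):
    c=bot.calibration(name)
    if name=='wrist':
        p,r=pose; T=np.eye(4);T[:3,:3]=R.from_rotvec(r).as_matrix();T[:3,3]=p
        M=T@c['tool_from_camera']; o,A=M[:3,3],M[:3,:3]
    else: o,A=np.array(c['origin']),R.from_rotvec(c['attitude']).as_matrix()
    q=A.T@(np.asarray(P)-o); return np.array([c['fx']*q[0]/q[2]+c['cx'],c['fy']*q[1]/q[2]+c['cy']])
def tri(a,b):
    (o1,d1),(o2,d2)=a,b
    A=np.stack([d1,-d2],1); s=np.linalg.lstsq(A,o2-o1,rcond=None)[0]
    p,q=o1+d1*s[0],o2+d2*s[1]; return (p+q)/2,np.linalg.norm(p-q)
E
python3 - <<'E'
from h import *
np.set_printoptions(precision=4,suppress=True)
L=lambda x,y:(x/2+100,y/2); Rr=lambda x,y:(x/2+260,y/2+100)
for n,p,z in [("pan",L(129,445),.08),("funnel",L(295,297),.205),("rack",Rr(241,302),.08),("cup",Rr(242,297),.095+.08),
 ("knob?",L(413,366),.16),("platefr",L(435,403),.03),("platefl",L(238,380),.03),("platebr",L(449,308),.03),
 ("rk1",Rr(185,221),.08),("rk2",Rr(319,250),.08),("rk3",Rr(299,384),.08),("rk4",Rr(161,354),.08),("black",L(429,553),.095),("amber",Rr(214,90),.15),("purple",Rr(203,171),.095),("reagent",L(170,270),.13),("tube",L(128,346),.09)]:
    print(n,atz("top",*p,z))
im=cv2.imread('pics/a_top.png'); g=im.min(2)
n,l,s,c=cv2.connectedComponentsWithStats((g>130).astype('uint8'))
for i in range(n):
    if 20<s[i][4]<150 and 200<c[i][0]<340 and 220<c[i][1]<270: print(s[i],c[i],atz("top",*c[i],.022))
print(R.from_rotvec(bot.current_tcp_rot()).as_matrix(),bot.current_joint_pos())
E
```

```text
pan [0.4748 0.2972 0.08  ]
funnel [0.6613 0.0697 0.205 ]
rack [ 0.4313 -0.3077  0.08  ]
cup [ 0.4239 -0.2873  0.175 ]
knob? [ 0.5902 -0.0908  0.16  ]
platefr [ 0.5741 -0.1327  0.03  ]
platefl [0.5916 0.1605 0.03  ]
platebr [ 0.7232 -0.1479  0.03  ]
rk1 [ 0.5413 -0.2281  0.08  ]
rk2 [ 0.511  -0.4158  0.08  ]
rk3 [ 0.3246 -0.3869  0.08  ]
rk4 [ 0.3534 -0.1996  0.08  ]
black [ 0.3492 -0.1277  0.095 ]
amber [ 0.7117 -0.2523  0.15  ]
purple [ 0.6115 -0.2493  0.095 ]
reagent [0.719  0.2554 0.13  ]
tube [0.6162 0.3128 0.09  ]
[248 228   8   8  44] [251.6591 231.8182] [0.4732 0.0551 0.022 ]
[285 232   7   8  44] [288.  235.5] [ 0.4688 -0.0515  0.022 ]
[226 243   8   8  47] [229.7872 246.7447] [0.4256 0.1152 0.022 ]
[262 247   7   8  45] [265.0444 250.1333] [0.4219 0.0125 0.022 ]
[302 249   7   8  45] [304.8667 252.2889] [ 0.4227 -0.1029  0.022 ]
[[ 0.2248 -0.0003  0.9744]
 [-0.9744  0.0013  0.2248]
 [-0.0014 -1.      0.    ]] [-1.344   0.3141 -0.0479  1.2102  0.      1.5708]
```

```bash
cat >> h.py <<'E'
def ori(fwd,zup):
    """tool y = fwd, tool z closest to zup"""
    y=np.array(fwd,float);y/=np.linalg.norm(y); z=np.array(zup,float); z-=y*(z@y); z/=np.linalg.norm(z)
    return R.from_matrix(np.stack([np.cross(y,z),y,z],1)).as_rotvec()
def hor(deg,up=1,pitch=0):
    a=np.radians(deg);p=np.radians(pitch); return ori([np.cos(a)*np.cos(p),np.sin(a)*np.cos(p),-np.sin(p)],[0,0,up])
def down(deg):
    """tool down, tool z horizontal heading deg; jaws along heading-90"""
    a=np.radians(deg); return ori([0,0,-1],[np.cos(a),np.sin(a),0])
E
python3 - <<'E'
from h import *
np.set_printoptions(precision=3,suppress=True)
print("purples",atz("top",377,326.5,.095),atz("top",430,323,.095))
for name,P in [("rack",[.424,-.287,.135]),("pan",[.475,.297,.12]),("panoff",[.455,.26,.12]),("fun",[.661,.07,.285])]:
    base=np.degrees(np.arctan2(P[1],P[0]))
    for d in (-75,-60,-40,-20,0,20,40,60,75):
        for up in(1,-1):
            q=bot.inverse_kinematics(P,hor(base+d,up)); print(name,d,round(base+d),up,q)
E
```

```text
purples [ 0.229 -0.297  0.095] [ 0.247 -0.436  0.095]
rack -75 -109 1 [ 0.018  1.07  -0.202  1.869 -1.219  0.   ]
rack -75 -109 -1 [ 0.018  1.07  -0.202  1.869 -1.219  3.142]
rack -60 -94 1 None
rack -60 -94 -1 None
rack -40 -74 1 None
rack -40 -74 -1 None
rack -20 -54 1 None
rack -20 -54 -1 None
rack 0 -34 1 None
rack 0 -34 -1 None
rack 20 -14 1 None
rack 20 -14 -1 None
rack 40 6 1 None
rack 40 6 -1 None
rack 60 26 1 [-1.248  1.011 -0.416  1.714  1.441 -0.   ]
rack 60 26 -1 [-1.248  1.011 -0.416  1.714  1.441 -3.142]
rack 75 41 1 [-1.208  1.07  -0.202  1.869  1.219  0.   ]
rack 75 41 -1 [-1.208  1.07  -0.202  1.869  1.219 -3.142]
pan -75 -43 1 [ 1.123  1.132 -0.075  1.934 -1.268  0.   ]
pan -75 -43 -1 [ 1.123  1.132 -0.075  1.934 -1.268 -3.142]
pan -60 -28 1 None
pan -60 -28 -1 None
pan -40 -8 1 None
pan -40 -8 -1 None
pan -20 12 1 None
pan -20 12 -1 None
pan 0 32 1 None
pan 0 32 -1 None
pan 20 52 1 None
pan 20 52 -1 None
pan 40 72 1 None
pan 40 72 -1 None
pan 60 92 1 None
pan 60 92 -1 None
pan 75 107 1 [-0.006  1.132 -0.075  1.934  1.268 -0.   ]
pan 75 107 -1 [-0.006  1.132 -0.075 
[... 187 characters left out ...]
ne
panoff -40 -10 1 None
panoff -40 -10 -1 None
panoff -20 10 1 None
panoff -20 10 -1 None
panoff 0 30 1 None
panoff 0 30 -1 None
panoff 20 50 1 None
panoff 20 50 -1 None
panoff 40 70 1 None
panoff 40 70 -1 None
panoff 60 90 1 None
panoff 60 90 -1 None
panoff 75 105 1 [-0.081  1.104 -0.164  1.873  1.232  0.   ]
panoff 75 105 -1 [-0.081  1.104 -0.164  1.873  1.232 -3.142]
fun -75 -69 1 None
fun -75 -69 -1 None
fun -60 -54 1 None
fun -60 -54 -1 None
fun -40 -34 1 None
fun -40 -34 -1 None
fun -20 -14 1 None
fun -20 -14 -1 None
fun 0 6 1 None
fun 0 6 -1 None
fun 20 26 1 None
fun 20 26 -1 None
fun 40 46 1 None
fun 40 46 -1 None
fun 60 66 1 None
fun 60 66 -1 None
fun 75 81 1 None
fun 75 81 -1 None
```

```bash
python3 -c "
import cv2
im=cv2.imread('pics/a_scene.png');cv2.imwrite('pics/a_scene_c.png',cv2.resize(im[130:330,140:340],None,fx=3,fy=3,interpolation=2))"
```

```text
(no output)
```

View pics/a_scene_c.png

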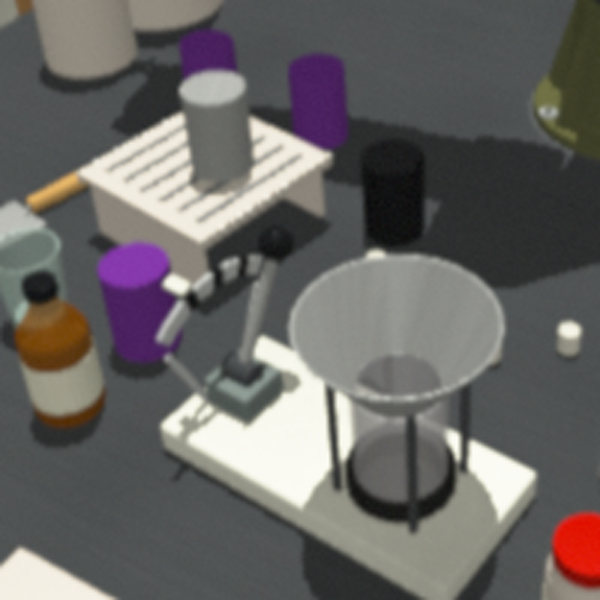

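```bash
cat > fk.py <<'E'
import numpy as np
from scipy.spatial.transform import Rotation as R
def fk(q,p):
    h,a0,L1,d1,L2,d2,L3,e3,d,e=p
    A=q[1]; B=q[1]-q[2]; C=B+q[3]
    # plane frame: u radial, w up
    r=a0+L1*np.sin(A+d1)+L2*np.cos(B+d2); z=h+L1*np.cos(A+d1)-L2*np.sin(B+d2)
    f=np.array([np.cos(C),0,-np.sin(C)]); n=np.array([np.sin(C),0,np.cos(C)])
    P=np.array([r,0,z])+L3*f+e3*n
    s=np.array([0,1.,0])
    t=np.cos(q[4])*f+np.sin(q[4])*s   # sign tested
    P=P+d*t+e*n
    c,sn=np.cos(q[0]),np.sin(q[0])
    Z=np.array([[c,-sn,0],[sn,c,0],[0,0,1]])
    return Z@P, Z@t, Z@n
E
python3 - <<'E'
from h import *; from fk import fk
from scipy.optimize import least_squares
np.set_printoptions(precision=4,suppress=True)
rng=np.random.default_rng(0); S=[]
for _ in range(900):
    a=rng.uniform(-1.2,1.2); r=rng.uniform(.3,.8); P=[r*np.cos(a),r*np.sin(a),rng.uniform(.05,.5)]
    f=rng.normal(size=3); f[2]=-abs(f[2]) if rng.random()<.8 else f[2]
    o=ori(f,rng.normal(size=3)); q=bot.inverse_kinematics(P,o)
    if q is not None: S.append((np.array(q),np.array(P),R.from_rotvec(o).as_matrix()))
print(len(S))
q,P,M=S[0]
best=None
def res(p,sg):
    out=[]
    for q,P,M in S:
        qq=q.copy(); qq[4]*=sg; x,t,n=fk(qq,p); out+=list(x-P)+list(.2*(t-M[:,1]))
    return np.array(out)
for sg in(1,-1):
    f=least_squares(res,[.3,0,.3,0,.3,0,0.1,0,.15,0],args=(sg,)); print(sg,f.cost,np.abs(f.fun).max(),f.x)
np.save('S.npy',np.array([np.r_[q,P,M.ravel()] for q,P,M in S]))
Q=np.array([s[0] for s in S]);print(Q.min(0),Q.max(0))
E
```

```text
503
1 3.0479692828494825e-21 3.4804381598974032e-12 [ 0.2834 -0.      0.5215  0.      0.4472 -0.1708  0.1329 -0.0457  0.3139
  0.0457]
-1 18.382278128870347 0.3945469772666722 [ 0.2896  0.09    0.4426  0.0914  0.333  -0.1116  0.5068  1.5527 -0.2463
 -1.5542]
[-1.7589 -0.6411 -1.021  -1.6795 -1.3922 -3.1382] [2.4008 1.5533 1.1282 2.1547 1.4383 3.1305]
```

```bash
cat >> h.py <<'E'
def cr(P,beta,zs,wlen=.3139,C=90.):
    """tangential pose: tool leans beta deg from down toward +s (s = tangent). returns ori so that C=90: q1 determined by P"""
    b=np.radians(beta); r=np.hypot(P[0],P[1]); az=np.arctan2(P[1],P[0])
    q1=az-np.arcsin(wlen*np.sin(b)/r); s=np.array([-np.sin(q1),np.cos(q1),0])
    t=np.sin(b)*s-np.cos(b)*np.array([0,0,1.])
    # zs: tool z = zs * (d t/d beta) direction
    return ori(t,zs*(np.cos(b)*s+np.sin(b)*np.array([0,0,1.]))),s
E
python3 - <<'E'
from h import *
np.set_printoptions(precision=3,suppress=True)
L=lambda x,y:(x/2+100,y/2); S=lambda x,y:(x/3+140,y/3+130); Rr=lambda x,y:(x/2+260,y/2+100)
T=lambda a,b:tri(ray("top",*a),ray("scene",*b))
print("cup",T(Rr(242,297),S(213,88)),"knob",T(L(413,366),S(276,242)),"fun",T(L(295,297),S(397,327)))
c=T(Rr(242,297),S(213,88))[0]
print("slug", proj("scene",[.4688,-.0515,.02]))
for b in (-80.5,):
  for z in (.1275,.2,.35,.43,.5):
    P=[.424,-.287,z]; o,s=cr(P,b,-1); print(z,bot.inverse_kinematics(P,o),s)
for b in(82,):
  for z in (.1275,.2,.35,.43,.5):
    P=[.475,.257,z]; o,s=cr(P,b,-1); print(z,bot.inverse_kinematics(P,o),s)
for b in(82,60,30,0,-30,-50,-80):
    P=[.661,.07,.3]; o,s=cr(P,b,-1); print(b,bot.inverse_kinematics(P,o))
E
```

```text
cup (array([ 0.425, -0.289,  0.173]), np.float64(0.002631420939175452)) knob (array([ 0.59 , -0.093,  0.165]), np.float64(0.005079509654866437)) fun (array([0.663, 0.07 , 0.2  ]), np.float64(0.0003900875836765228))
slug [272.313 231.069]
0.1275 [ 0.054  0.525 -0.883  0.163 -1.405 -1.571] [-0.054  0.999  0.   ]
0.2 [ 0.054  0.359 -0.857  0.355 -1.405 -1.571] [-0.054  0.999  0.   ]
0.35 [ 0.054  0.095 -0.718  0.758 -1.405 -1.571] [-0.054  0.999  0.   ]
0.43 [ 0.054  0.006 -0.604  0.961 -1.405 -1.571] [-0.054  0.999  0.   ]
0.5 [ 0.054 -0.044 -0.486  1.129 -1.405 -1.571] [-0.054  0.999  0.   ]
0.1275 [-0.117  0.572 -0.805  0.194  1.431 -1.571] [0.117 0.993 0.   ]
0.2 [-0.117  0.418 -0.783  0.37   1.431 -1.571] [0.117 0.993 0.   ]
0.35 [-0.117  0.166 -0.657  0.749  1.431 -1.571] [0.117 0.993 0.   ]
0.43 [-0.117  0.077 -0.549  0.944  1.431 -1.571] [0.117 0.993 0.   ]
0.5 [-0.117  0.025 -0.436  1.109  1.431 -1.571] [0.117 0.993 0.   ]
82 [-0.381  0.464 -0.364  0.743  1.431 -1.571]
60 [-0.316  0.385 -0.192  0.993  1.047 -1.571]
30 [-0.133  0.399  0.096  1.267  0.524 -1.571]
0 [ 0.106  0.43   0.236  1.376  0.    -1.571]
-30 [ 0.344  0.399  0.096  1.267 -0.524 -1.571]
-50 [ 0.476  0.379 -0.095  1.097 -0.873 -1.571]
-80 [ 0.589  0.453 -0.352  0.766 -1.396 -1.571]
```

```bash
python3 - <<'E'
from h import *
np.set_printoptions(precision=3,suppress=True)
cup=np.array([.4245,-.288,.1285])
o,s=cr(cup,-80.5,-1); t=R.from_rotvec(o).as_matrix()[:,1]
pre=cup-.115*t
bot.gripper_to(1.0)
print(bot.current_time())
p=bot.current_position(); bot.move_straight([p[0],p[1],.42],speed=.3); print(bot.current_time())
bot.move_to(pre+[0,0,.25],o); print(bot.current_time())
bot.move_straight(pre,speed=.25); print(bot.current_time(),pre,bot.current_position(),s)
pose=(bot.current_position(),bot.current_tcp_rot())
im=bot.grab_frame("wrist"); cv2.imwrite("pics/b_wrist.png",im[:,:,::-1])
im=bot.grab_frame("scene"); cv2.imwrite("pics/b_scene.png",im[:,:,::-1])
np.save('pose_b.npy',pose)
print(proj("wrist",cup+[0,0,.0475],pose),proj("wrist",cup-[0,0,.0475],pose))
E
```

```text
0.3667
1.0917
2.9833
4.1333 [ 0.419 -0.175  0.147] [ 0.419 -0.175  0.148] [-0.052  0.999  0.   ]
[274.806 145.65 ] [274.894 262.527]
```

View pics/b_wrist.png

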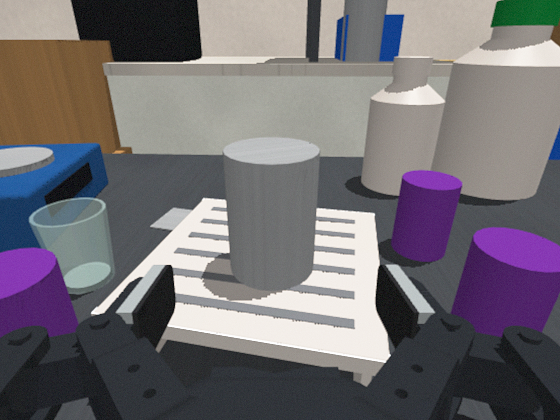

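View pics/b_scene.png

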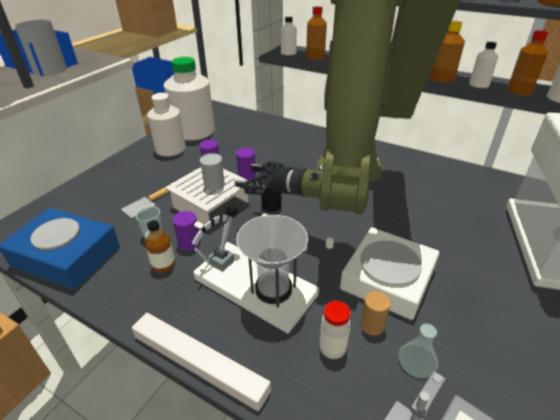

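```bash
python3 - <<'E'
from h import *
np.set_printoptions(precision=3,suppress=True)
cup=np.array([.427,-.288,.1285])
o=bot.current_tcp_rot(); f0=bot.current_wrist_force()
print(bot.move_straight(cup,speed=.12,stop_force=8), bot.current_position(), bot.current_wrist_force()-f0)
im=bot.grab_frame("wrist"); cv2.imwrite("pics/c_wrist.png",im[:,:,::-1])
bot.gripper_to(0.0,grip_force=30); print(bot.current_width(),bot.current_wrist_force()-f0,bot.current_time())
im=bot.grab_frame("wrist"); cv2.imwrite("pics/c_wrist2.png",im[:,:,::-1])
E
```

```text
False [ 0.427 -0.288  0.129] [ 0.342  0.921 -0.703]
0.7697393677511777 [0.344 2.965 0.084] 6.2833
```

View pics/c_wrist2.png

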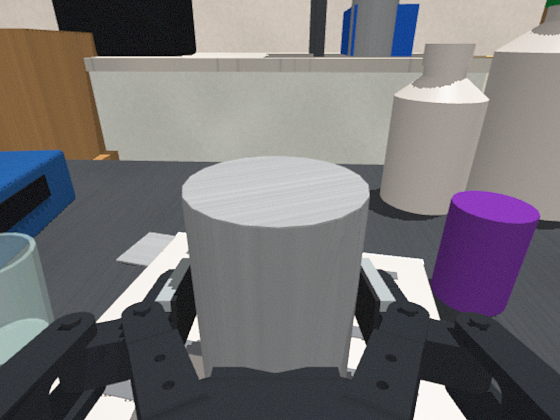

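```bash
python3 - <<'E'
from h import *
np.set_printoptions(precision=3,suppress=True)
p=bot.current_position(); bot.move_straight([p[0],p[1],.5],speed=.25); print(bot.current_time(),bot.current_width())
P=np.array([.475,.268,.5]); o,s=cr(P,82,-1); q=bot.inverse_kinematics(P,o); print(q,bot.current_joint_pos())
bot.movej(q); print(bot.current_time(),bot.current_width())
bot.move_straight([.475,.268,.2],speed=.25)
im=bot.grab_frame("wrist"); cv2.imwrite("pics/d_wrist.png",im[:,:,::-1])
im=bot.grab_frame("top"); cv2.imwrite("pics/d_top.png",im[:,:,::-1])
im=bot.grab_frame("scene"); cv2.imwrite("pics/d_scene.png",im[:,:,::-1])
print(bot.current_time(),bot.current_width(),bot.current_position())
E
python3 -c "
import cv2,numpy as np
a=cv2.imread('pics/d_scene.png')[130:400,300:500];b=cv2.imread('pics/d_top.png')[100:370,80:280]
cv2.imwrite('pics/d2.png',cv2.resize(np.hstack([a,b]),None,fx=2,fy=2,interpolation=2))"
```

```text
7.9667 0.773385807714574
[-0.093  0.038 -0.423  1.11   1.431 -1.571] [ 0.052 -0.036 -0.481  1.128 -1.404 -1.571]
10.375 0.7747948523699569
11.875 0.769220010322043 [0.476 0.268 0.201]
```

View pics/d2.png

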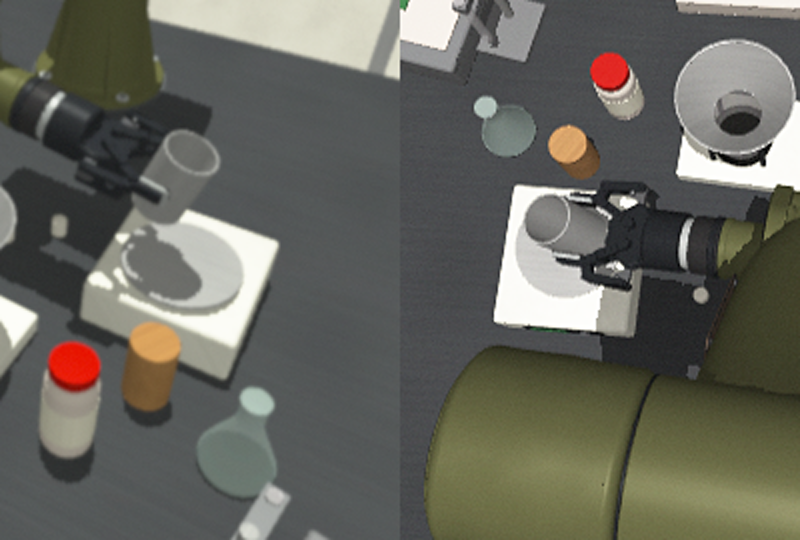

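View pics/d_wrist.png

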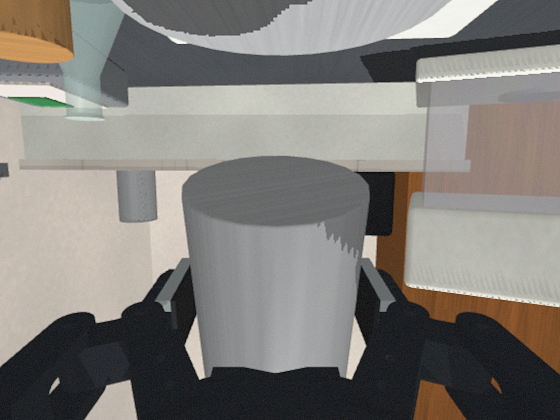

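```bash
python3 - <<'E'
from h import *
np.set_printoptions(precision=3,suppress=True)
f0=bot.current_wrist_force()
bot.move_straight([.475,.268,.145],speed=.15)
bot.gripper_to(0.0,grip_force=20)
print(bot.move_straight([.475,.268,.1285],speed=.04,stop_force=12),bot.current_position(),bot.current_wrist_force()-f0,bot.current_width())
im=bot.grab_frame("scene"); cv2.imwrite("pics/e_scene.png",im[:,:,::-1])
im=bot.grab_frame("wrist"); cv2.imwrite("pics/e_wrist.png",im[:,:,::-1])
print(bot.current_time())
E
python3 -c "
import cv2,numpy as np
a=cv2.imread('pics/e_scene.png')[130:400,300:500]
cv2.imwrite('pics/e2.png',cv2.resize(np.hstack([a]),None,fx=2,fy=2,interpolation=2))"
```

```text
True [0.475 0.268 0.134] [1.066 0.185 5.379] 0.7716686948577262
13.075
```

View pics/e2.png

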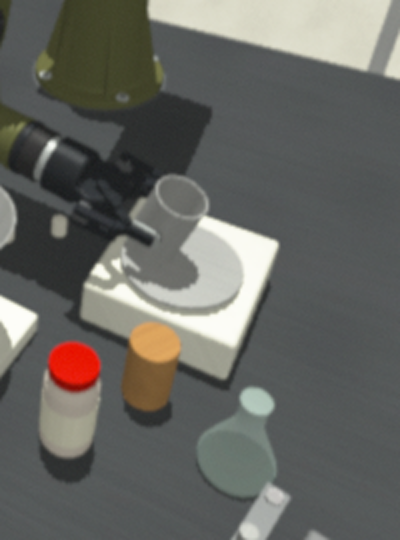

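View pics/e_wrist.png

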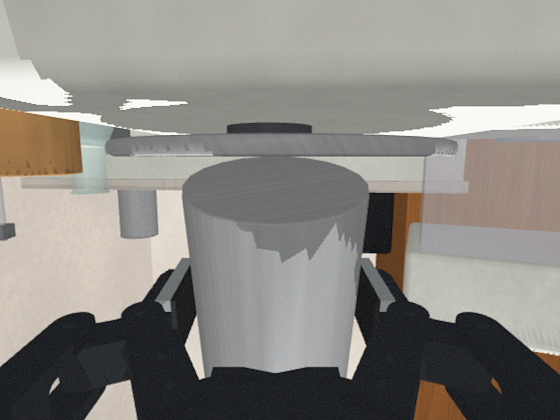

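```bash
python3 - <<'E'
from h import *
np.set_printoptions(precision=3,suppress=True)
print(bot.move_straight([.475,.268,.1285],speed=.03,stop_force=20),bot.current_position(),bot.current_wrist_force(),bot.current_width())
bot.gripper_to(1.0); bot.wait(.4)
print(bot.current_width(),bot.current_wrist_force())
im=bot.grab_frame("scene"); cv2.imwrite("pics/f_scene.png",im[:,:,::-1])
im=bot.grab_frame("wrist"); cv2.imwrite("pics/f_wrist.png",im[:,:,::-1])
print(bot.current_time())
E
python3 -c "
import cv2,numpy as np
a=cv2.imread('pics/f_scene.png')[130:400,300:500]
cv2.imwrite('pics/f2.png',cv2.resize(np.hstack([a]),None,fx=2,fy=2,interpolation=2))"
```

```text
True [0.476 0.268 0.134] [-0.932 -1.774  3.898] 0.7690858303554582
1.003166890603005 [-0.203 -0.921 -0.529]
14.125
```

View pics/f2.png

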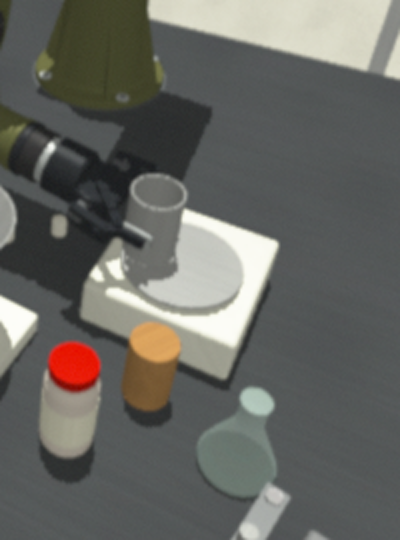

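View pics/f_wrist.png

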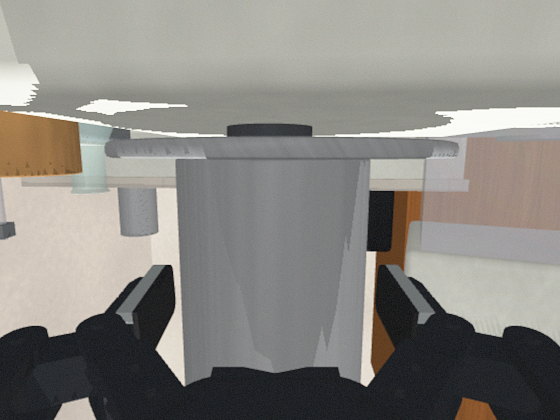

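```bash
python3 - <<'E'
from h import *
np.set_printoptions(precision=3,suppress=True)
p=bot.current_position(); t=R.from_rotvec(bot.current_tcp_rot()).as_matrix()[:,1]
bot.move_straight(p-.13*t,speed=.15)
p=bot.current_position(); bot.move_straight([p[0],p[1],.42],speed=.3)
o=down(0); P=[.47,-.12,.3]; q=bot.inverse_kinematics(P,o);print(q); bot.movej(q)
im=bot.grab_frame("scene"); cv2.imwrite("pics/g_scene.png",im[:,:,::-1])
im=bot.grab_frame("top"); cv2.imwrite("pics/g_top.png",im[:,:,::-1])
im=bot.grab_frame("wrist"); cv2.imwrite("pics/g_wrist.png",im[:,:,::-1])
np.save('pose_g.npy',(bot.current_position(),bot.current_tcp_rot()))
print(bot.current_time())
E
python3 -c "
import cv2,numpy as np
a=cv2.imread('pics/g_scene.png')[130:400,300:500];b=cv2.imread('pics/g_top.png')[100:370,80:280]
cv2.imwrite('pics/g2.png',cv2.resize(np.hstack([a,b]),None,fx=2,fy=2,interpolation=2))"
```

```text
[-0.25   0.08  -0.218  1.273  0.     2.892]
22.15
```

View pics/g2.png

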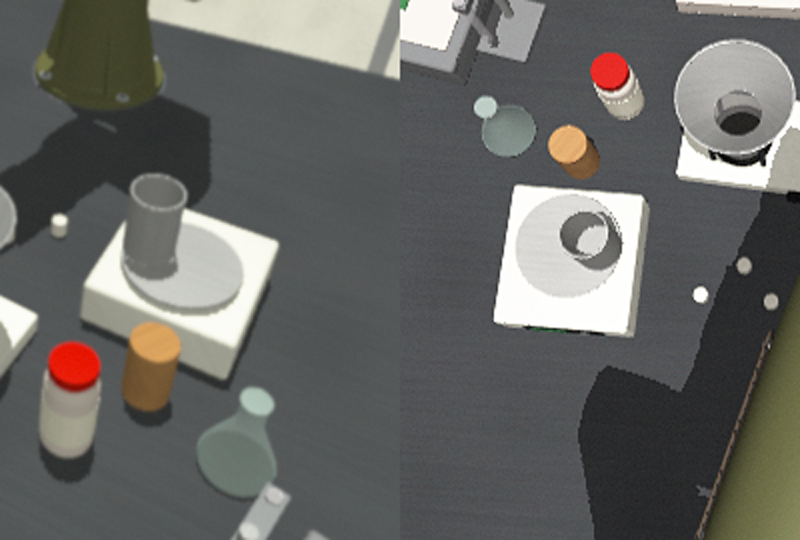

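View pics/g_wrist.png

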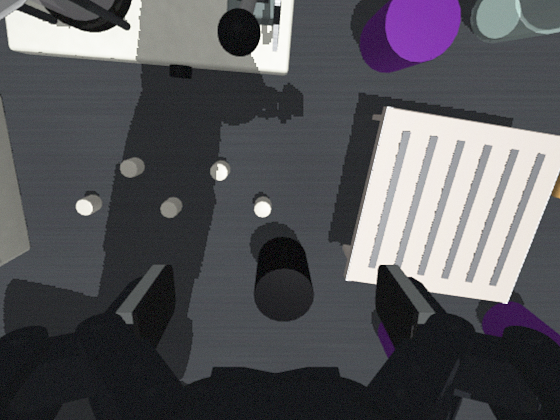

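```bash
cat >> h.py <<'E'
SL=[(.4256,.1152),(.4732,.0551),(.4219,.0125),(.4688,-.0515),(.4227,-.1029)]
def blobs(im,lo=105):
    g=cv2.GaussianBlur(im,(3,3),0).min(2)
    sat=im.max(2).astype(int)-im.min(2)
    m=((g>lo)&(sat<40)).astype('uint8'); n,l,s,c=cv2.connectedComponentsWithStats(m)
    return [(c[i],s[i]) for i in range(1,n)]
def find(im,pose,pred,rad=.05,px=None):
    best=None
    for c,s in blobs(im):
        P=atz("wrist",c[0],c[1],.016,pose); d=np.hypot(P[0]-pred[0],P[1]-pred[1])
        k=np.linalg.norm(P-(pose[0])); 
        depth=.2 
        if s[4]<60 or s[4]>9000 or max(s[2],s[3])>110: continue
        if d<rad and (best is None or d<best[0]): best=(d,P,c,s)
    return best
E
python3 - <<'E'
from h import *
np.set_printoptions(precision=3,suppress=True)
print("cup top",atz("top",172,217,.175),"tri",tri(ray("top",172,217),ray("scene",379,226)))
pose=np.load('pose_g.npy'); im=cv2.imread('pics/g_wrist.png')[:,:,::-1]
for s in SL: print(s,find(im,pose,s))
for c in [(84,204),(131,165),(170,206),(220,169),(262,205)]: print(atz("wrist",*c,.026,pose))
# hover over slug 1st
a=down(0)
for s in SL+[(.47,.262)]:
    for hd in (0,-90,90): print(s,hd,[bot.inverse_kinematics([s[0],s[1],z],down(hd)) is not None for z in (.022,.12,.25)],bot.inverse_kinematics([s[0],s[1],.12],down(hd)))
E
```

```text
cup top [0.473 0.254 0.175] tri (array([0.474, 0.254, 0.173]), np.float64(0.0005518965480128966))
(0.4256, 0.1152) (np.float64(0.0019844669470149316), array([0.425, 0.113, 0.016]), array([ 87.52 , 205.313]), array([ 75, 196,  26,  20, 396], dtype=int32))
(0.4732, 0.0551) (np.float64(0.000718728998598099), array([0.473, 0.054, 0.016]), array([130.312, 166.973]), array([120, 158,  22,  19, 292], dtype=int32))
(0.4219, 0.0125) (np.float64(0.0016617444889823803), array([0.422, 0.011, 0.016]), array([170.007, 207.255]), array([161, 198,  19,  19, 271], dtype=int32))
(0.4688, -0.0515) (np.float64(0.0018581746225984248), array([ 0.468, -0.053,  0.016]), array([219.859, 170.952]), array([211, 162,  19,  20, 290], dtype=int32))
(0.4227, -0.1029) (np.float64(0.0014748031641476156), array([ 0.422, -0.104,  0.016]), array([262.304, 207.737]), array([253, 198,  19,  20, 293], dtype=int32))
[0.429 0.112 0.026]
[0.477 0.049 0.026]
[0.427 0.008 0.026]
[ 0.472 -0.055  0.026]
[ 0.428 -0.104  0.026]
(0.4256, 0.1152) 0 [True, True, True] [ 0.264  0.116 -0.607  0.848  0.    -2.877]
(0.4256, 0.1152) -90 [
[... 686 characters left out ...]
109  0.17  -0.542  0.858  0.     3.032]
(0.4688, -0.0515) -90 [True, True, True] [-0.109  0.17  -0.542  0.858  0.    -1.68 ]
(0.4688, -0.0515) 90 [True, True, True] [-0.109  0.17  -0.542  0.858  0.     1.461]
(0.4227, -0.1029) 0 [True, True, True] [-0.239  0.105 -0.62   0.846  0.     2.903]
(0.4227, -0.1029) -90 [True, True, True] [-0.239  0.105 -0.62   0.846  0.    -1.81 ]
(0.4227, -0.1029) 90 [True, True, True] [-0.239  0.105 -0.62   0.846  0.     1.332]
(0.47, 0.262) 0 [True, True, True] [ 0.509  0.286 -0.391  0.894  0.    -2.633]
(0.47, 0.262) -90 [True, True, True] [ 0.509  0.286 -0.391  0.894  0.    -1.062]
(0.47, 0.262) 90 [True, True, True] [ 0.509  0.286 -0.391  0.894  0.     2.079]
```

```bash
cat >> h.py <<'E'
CUP=np.array([.4735,.254])
def pick(pred,hd=90,tag='p',op=.5):
    o=down(hd); pred=np.array(pred)
    bot.gripper_to(op)
    bot.move_to([pred[0],pred[1],.15],o)
    bot.wait(.15)
    pose=(bot.current_position(),bot.current_tcp_rot()); im=bot.grab_frame("wrist")
    cv2.imwrite(f"pics/{tag}_see.png",im[:,:,::-1])
    b=find(im,pose,pred)
    if b is None: print("NOT FOUND"); return False
    P=b[1]; print("slug at",P[:2],"off",b[0],b[2],b[3])
    bot.move_straight([P[0],P[1],.06],speed=.3)
    hit=bot.move_straight([P[0],P[1],.0235],speed=.12,stop_force=10)
    bot.gripper_to(0.0,grip_force=25); w=bot.current_width(); print("hit",hit,"width mm",w*85,bot.current_position()[2])
    return w*85>15
def drop(hd=90,tag='p'):
    p=bot.current_position(); bot.move_straight([p[0],p[1],.25],speed=.35)
    bot.move_to([CUP[0],CUP[1],.25],down(hd)); print("held",bot.current_width()*85)
    bot.move_straight([CUP[0],CUP[1],.206],speed=.2)
    bot.gripper_to(.5); bot.wait(.2)
    bot.move_straight([CUP[0],CUP[1],.26],speed=.3)
    im=bot.grab_frame("wrist"); cv2.imwrite(f"pics/{tag}_drop.png",im[:,:,::-1]); print("t",bot.current_time())
E
python3 - <<'E'
from h import *
np.set_printoptions(precision=3,suppress=True)
print(pick(SL[0],tag='s0'))
im=bot.grab_frame("wrist"); cv2.imwrite("pics/s0_grip.png",im[:,:,::-1]); print(bot.current_time())
E
python3 -c "
import cv2,numpy as np
cv2.imwrite('pics/s0.png',cv2.resize(np.hstack([cv2.imread('pics/s0_see.png'),cv2.imread('pics/s0_grip.png')]),(800,300)))"
```

```text
slug at [0.425 0.113] off 0.0027016175546290167 [273.325 205.656] [261 193  26  26 517]
hit False width mm 20.654559884859996 0.024883986429653074
True
25.1917
```

View pics/s0.png

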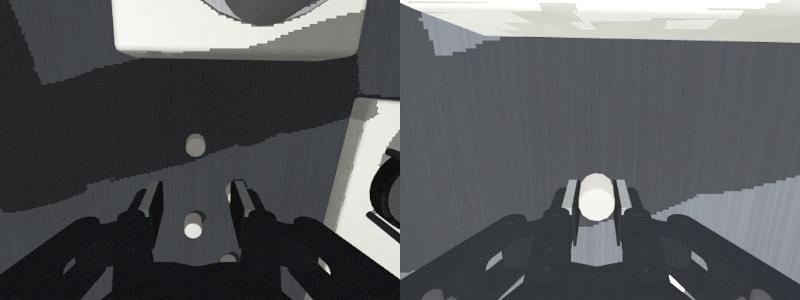

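```bash
python3 - <<'E'
from h import *
np.set_printoptions(precision=3,suppress=True)
p=bot.current_position(); bot.move_straight([p[0],p[1],.25],speed=.35)
im=bot.grab_frame("wrist"); cv2.imwrite("pics/s0_up.png",im[:,:,::-1])
drop(tag='s0')
E
python3 -c "
import cv2,numpy as np
cv2.imwrite('pics/s0.png',cv2.resize(np.hstack([cv2.imread('pics/s0_up.png'),cv2.imread('pics/s0_drop.png')]),(800,300)))"
```

```text
held 20.672198280137724
t 28.2333
```

View pics/s0.png

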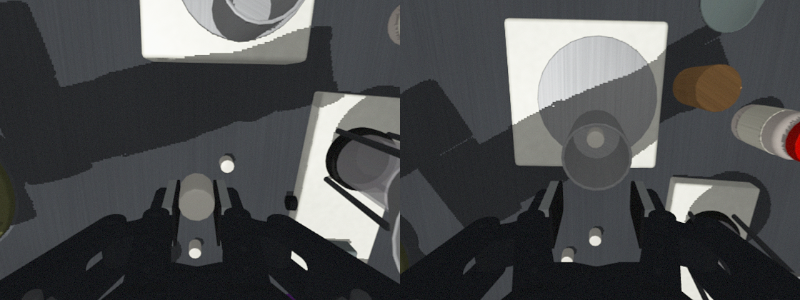

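```bash
python3 - <<'E'
from h import *
np.set_printoptions(precision=3,suppress=True)
for i in (1,2):
    if pick(SL[i],tag=f's{i}'): drop(tag=f's{i}')
    else: print("FAIL",i); break
E
python3 -c "
import cv2,numpy as np
cv2.imwrite('pics/s1.png',cv2.resize(np.hstack([cv2.imread('pics/s1_drop.png'),cv2.imread('pics/s2_drop.png')]),(800,300)))"
```

```text
slug at [0.472 0.054] off 0.0015990344802735762 [272.954 206.367] [259 190  29  32 689]
hit False width mm 20.898439089518867 0.0249129754948324
held 20.99344111988384
t 33.675
slug at [0.422 0.011] off 0.0018201203829386098 [273.454 206.449] [260 190  28  33 712]
hit False width mm 20.45818223032035 0.024848994112859284
held 20.85725817117239
t 39.4167
```

View pics/s1.png

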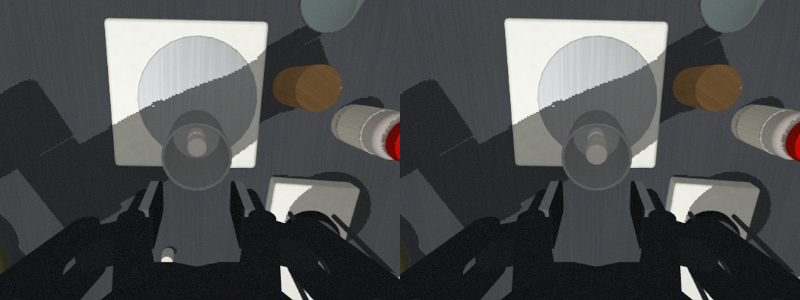

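```bash
python3 -c "
import cv2,numpy as np
f=lambda n:cv2.resize(cv2.imread(n)[150:290,210:350],None,fx=2.8,fy=2.8,interpolation=2)
cv2.imwrite('pics/s12z.png',np.hstack([f('pics/s1_drop.png'),f('pics/s2_drop.png')]))"
```

```text
(no output)
```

View pics/s12z.png

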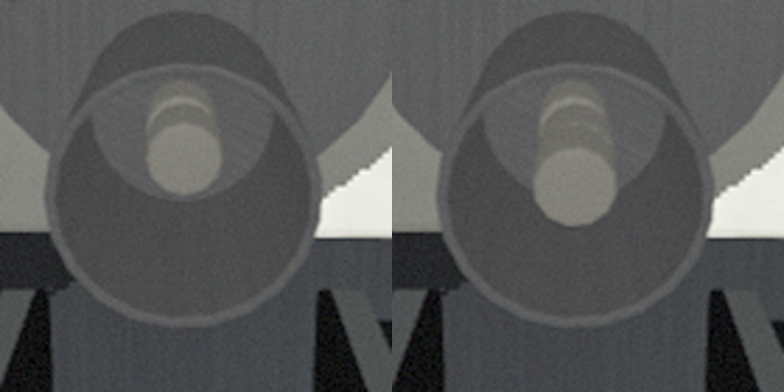

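```bash
python3 - <<'E'
from h import *
np.set_printoptions(precision=3,suppress=True)
P=np.array([CUP[0],CUP[1],.155]); o,s=cr(P,0,-1)
print([bot.inverse_kinematics(P,cr(P,0,z)[0]) for z in(1,-1)])
zs=1; o,s=cr(P,0,zs); 
bot.gripper_to(1.0)
bot.move_to(P+[0,0,.105],o)
im=bot.grab_frame("wrist"); cv2.imwrite("pics/h1.png",im[:,:,::-1])
print(bot.move_straight(P,speed=.15,stop_force=6))
bot.gripper_to(0.0,grip_force=30); print(bot.current_width()*85,bot.current_position())
z0=bot.current_position()
U=P+[0,0,.035]; bot.move_straight(U,speed=.1)
def tilt(b,sp=.15):
    bb=np.radians(b); t=np.sin(bb)*s-np.cos(bb)*np.array([0,0,1.]); return ori(t,zs*(np.cos(bb)*s+np.sin(bb)*np.array([0,0,1.])))
for b in (20,38): bot.move_to(U,tilt(b))
im=bot.grab_frame("scene"); cv2.imwrite("pics/h2.png",im[:,:,::-1])
bot.wait(.5)
bot.move_to(U,tilt(15)); bot.move_to(U,tilt(0)); bot.wait(.2)
f=bot.current_wrist_force()
print(bot.move_straight(P+[0,0,-.003],speed=.03,stop_force=5),bot.current_position(),bot.current_wrist_force()-f)
bot.gripper_to(1.0); bot.wait(.2)
bot.move_straight(P+[0,0,.105],speed=.2)
im=bot.grab_frame("wrist"); cv2.imwrite("pics/h3.png",im[:,:,::-1]); print(bot.current_time())
np.save('pose_h.npy',(bot.current_position(),bot.current_tcp_rot()))
E
python3 -c "
import cv2,numpy as np
cv2.imwrite('pics/h.png',cv2.resize(np.hstack([cv2.imread('pics/h2.png'),cv2.imread('pics/h3.png')]),(800,300)))
cv2.imwrite('pics/hz.png',cv2.resize(cv2.imread('pics/h3.png')[120:320,160:400],None,fx=3,fy=3,interpolation=2))"
```

```text
[array([ 0.492,  0.254, -0.347,  0.97 ,  0.   ,  1.571]), array([ 0.492,  0.254, -0.347,  0.97 ,  0.   , -1.571])]
False
66.13211417897038 [0.475 0.255 0.156]
True [0.473 0.254 0.156] [-0.172 -0.75   7.765]
46.775
```

View pics/h.png

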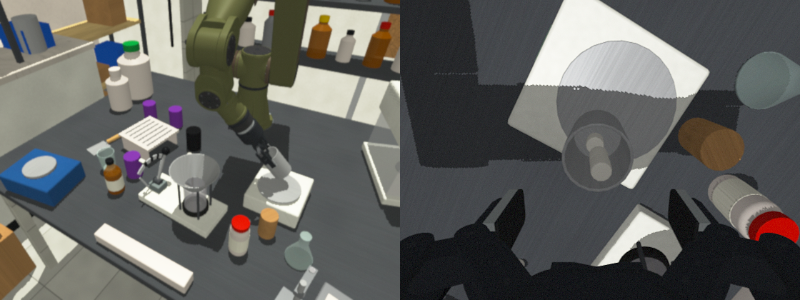

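View pics/hz.png

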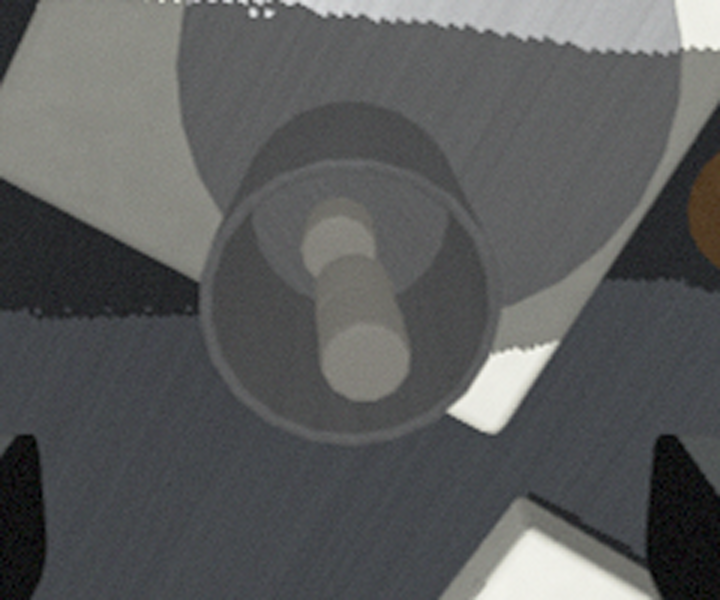

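```bash
sed -i 's/^CUP=.*/CUP=np.array([.4735-.006,.254+.0115])/' h.py; python3 - <<'E'
from h import *
np.set_printoptions(precision=3,suppress=True)
for i in (3,):
    if pick(SL[i],tag=f's{i}'): drop(tag=f's{i}')
    else: print("FAIL",i); break
E
python3 -c "
import cv2,numpy as np
cv2.imwrite('pics/hz2.png',cv2.resize(cv2.imread('pics/s3_drop.png')[140:300,180:380],None,fx=3,fy=3,interpolation=2))"
```

```text
slug at [ 0.469 -0.053] off 0.0015140081924054222 [274.077 206.097] [260 190  29  32 714]
hit False width mm 20.962204654300574 0.024903711689179632
held 21.111806344909848
t 53.2083
```

View pics/hz2.png

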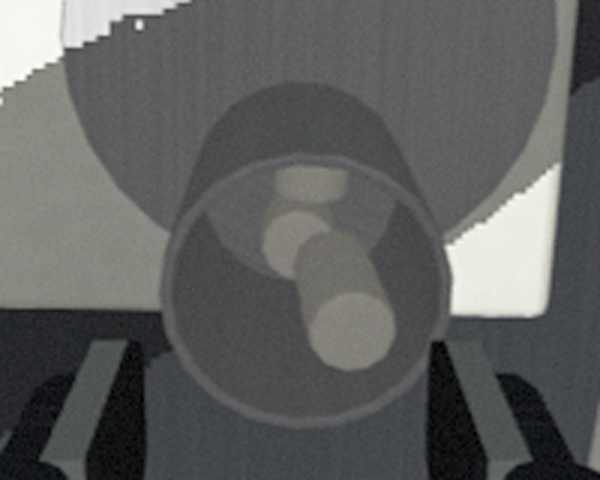

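```bash
sed -i 's/^CUP=.*/CUP=np.array([.4735-.004,.254+.008])/' h.py; python3 - <<'E'
from h import *
np.set_printoptions(precision=3,suppress=True)
if pick(SL[4],hd=0,tag='s4'): drop(hd=90,tag='s4')
bot.move_to([.47,.03,.42],down(0))
for n in("top","scene"):
    im=bot.grab_frame(n); cv2.imwrite(f"pics/i_{n}.png",im[:,:,::-1])
print(bot.current_time())
E
python3 -c "
import cv2,numpy as np
f=lambda n,a,b:cv2.resize(cv2.imread(n)[a:a+160,b:b+160],(400,400),interpolation=2)
cv2.imwrite('pics/hz3.png',np.hstack([f('pics/s4_drop.png',140,200),f('pics/i_top.png',140,100)]))"
```

```text
slug at [ 0.422 -0.104] off 0.0012261100229584059 [277.601 203.59 ] [264 187  29  33 737]
hit False width mm 20.642294291668104 0.024900070949731984
held 20.850073152516277
t 59.75
64.1083
```

View pics/hz3.png

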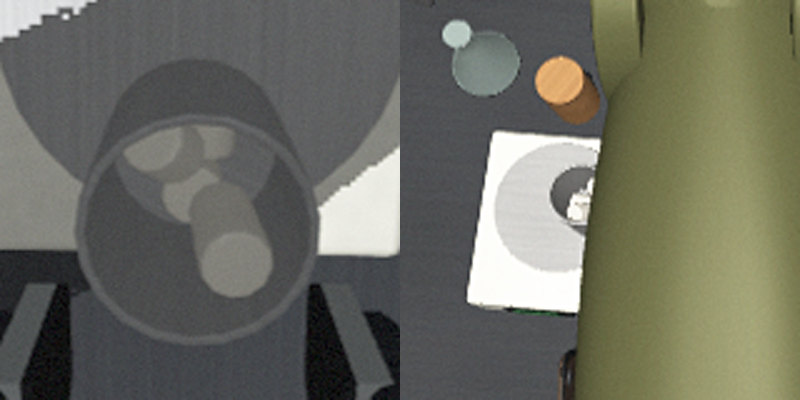

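View pics/i_scene.png

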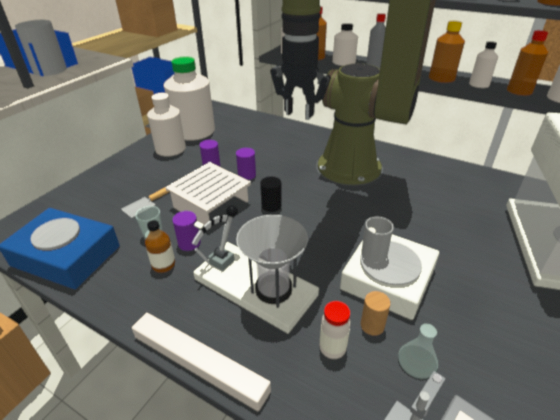

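```bash
python3 - <<'E'
from h import *
np.set_printoptions(precision=3,suppress=True)
P=np.array([.4735,.254,.1285]); o,s=cr(P,82,-1); t=R.from_rotvec(o).as_matrix()[:,1]
pre=P-.13*t
bot.gripper_to(1.0)
bot.move_to(pre+[0,0,.27],o); bot.move_straight(pre,speed=.25)
pose=(bot.current_position(),bot.current_tcp_rot())
im=bot.grab_frame("wrist"); cv2.imwrite("pics/j1.png",im[:,:,::-1]); print(bot.current_time())
print(proj("wrist",P+[0,0,.0475],pose),proj("wrist",P-[0,0,.0475],pose),pose[0])
E
```

```text
67.0417
[274.518 263.764] [274.642 142.469] [0.458 0.126 0.147]
```

View pics/j1.png

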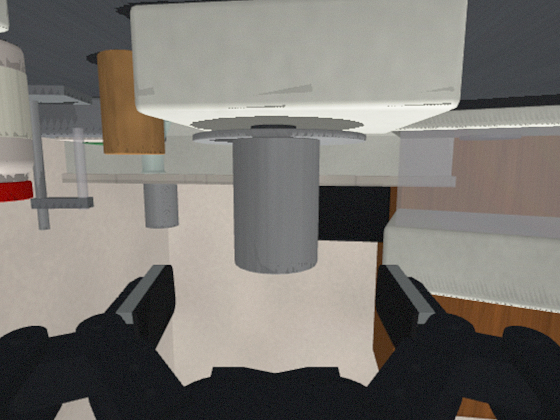

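```bash
python3 - <<'E'
from h import *
np.set_printoptions(precision=3,suppress=True)
P=np.array([.4735,.254,.1285])
print(bot.move_straight(P,speed=.12,stop_force=6),bot.current_position())
bot.gripper_to(0.0,grip_force=45); print(bot.current_width()*85)
M=R.from_rotvec(bot.current_tcp_rot()).as_matrix(); np.save('mtool.npy',M.T@np.array([0,0,1.]))
bot.move_straight(P+[0,0,.05],speed=.08); bot.move_straight(P+[0,0,.25],speed=.2)
F=np.array([.662,.07]); Q=np.array([F[0],F[1]-.05,.36]); o,s=cr(Q,82,-1); q=bot.inverse_kinematics(Q,o); print(q,bot.current_joint_pos())
bot.movej(q)
bot.move_straight([Q[0],Q[1],.3],speed=.15)
print(bot.current_width()*85,bot.current_position(),bot.current_time())
im=bot.grab_frame("scene"); cv2.imwrite("pics/k1.png",im[:,:,::-1])
im=bot.grab_frame("top"); cv2.imwrite("pics/k2.png",im[:,:,::-1])
E
python3 -c "
import cv2,numpy as np
cv2.imwrite('pics/k.png',cv2.resize(np.hstack([cv2.imread('pics/k1.png'),cv2.imread('pics/k2.png')]),(800,300)))"
```

```text
False [0.473 0.254 0.128]
65.08979681567764
[-0.458  0.394 -0.312  0.864  1.431 -1.571] [-0.125  0.126 -0.63   0.817  1.431 -1.571]
65.35304405957604 [0.662 0.021 0.301] 73.0667
```

View pics/k.png

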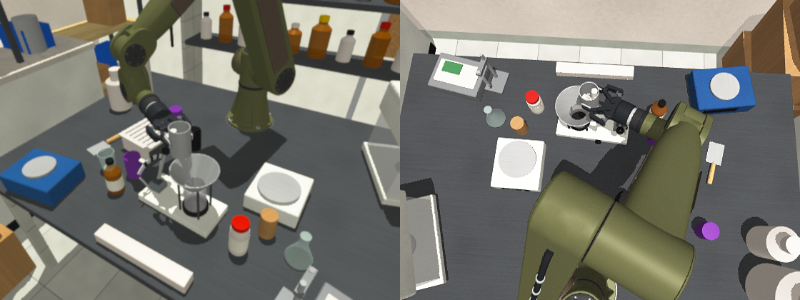

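```bash
python3 - <<'E'
from h import *
np.set_printoptions(precision=3,suppress=True)
F=np.array([.662,.07]); mt=np.load('mtool.npy')
Q=None; wps=[]
C=np.array([F[0],F[1]-.055,.29])
for b in list(range(74,-50,-8)):
    for _ in range(3):
        o,s=cr(C,b,-1); k=.055 if b>=0 else .05*np.cos(np.radians(b))
        C=np.r_[F-k*s[:2],.29]
    q=bot.inverse_kinematics(C,o); m=R.from_rotvec(o).as_matrix()@mt
    assert q is not None,b
    wps.append((b,C.copy(),o)); 
for b,C,o in wps:
    m=R.from_rotvec(o).as_matrix()@mt; th=np.degrees(np.arccos(m[2]))
    bot.move_to(C,o)
    if 75<th: bot.wait(.25)
    print(b,round(th),round(bot.current_time(),2))
    if b in(10,-22): 
        im=bot.grab_frame("scene"); cv2.imwrite(f"pics/l{b}.png",im[:,:,::-1])
bot.wait(.3)
im=bot.grab_frame("scene"); cv2.imwrite("pics/l.png",im[:,:,::-1])
im=bot.grab_frame("top"); cv2.imwrite("pics/lt.png",im[:,:,::-1])
print(bot.current_width()*85,bot.current_joint_pos())
E
python3 -c "
import cv2,numpy as np
f=lambda n:cv2.imread(n)[130:330,140:340]
cv2.imwrite('pics/lz.png',cv2.resize(np.hstack([f('pics/l10.png'),f('pics/l-22.png'),f('pics/l.png'),cv2.imread('pics/lt.png')[50:250,150:350]]),None,fx=1,fy=1))
cv2.imwrite('pics/lzz.png',cv2.resize(f('pics/l.png'),None,fx=3,fy=3,interpolation=2))"
```

```text
74 8 73.42
66 16 73.68
58 24 73.94
50 32 74.2
42 40 74.46
34 48 74.72
26 56 74.97
18 64 75.23
10 72 75.49
2 80 76.05
-6 88 76.56
-14 96 77.07
-22 104 77.58
-30 112 78.13
-38 120 78.64
-46 128 79.15
64.7437343169949 [ 0.396  0.409 -0.036  1.126 -0.803 -1.571]
```

View pics/lz.png

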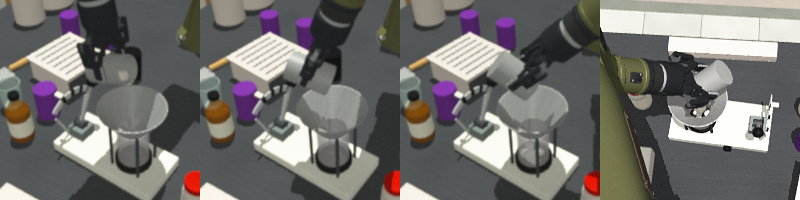

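View pics/lzz.png

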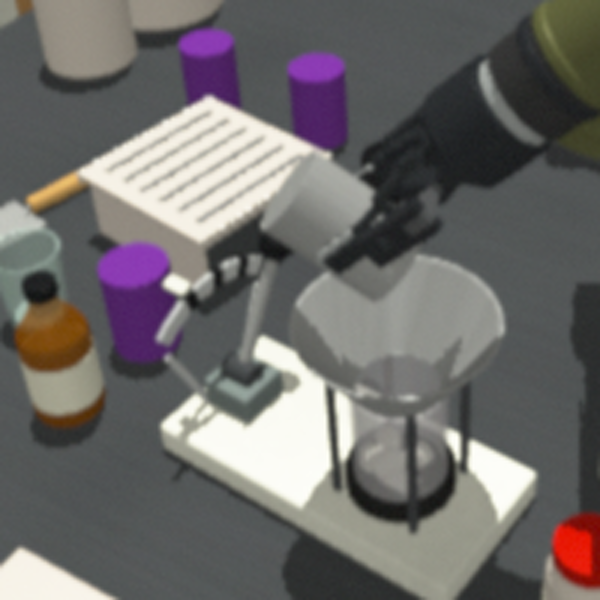

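```bash
python3 -c "
import cv2
cv2.imwrite('pics/ltz.png',cv2.resize(cv2.imread('pics/lt.png')[90:210,190:310],None,fx=5,fy=5,interpolation=2))"
```

```text
(no output)
```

View pics/ltz.png

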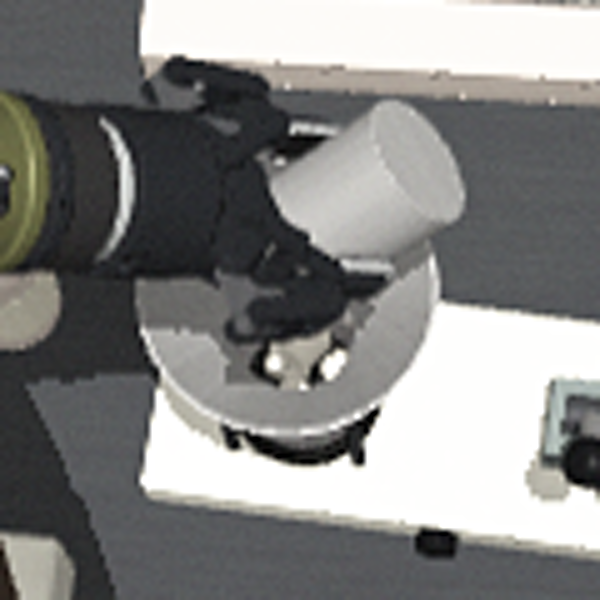

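```bash
python3 - <<'E'
from h import *
np.set_printoptions(precision=3,suppress=True)
F=np.array([.662,.07]); C=np.r_[F,.29]
for b in (-54,-62,-70,-78):
    for _ in range(3):
        o,s=cr(C,b,-1); C=np.r_[F-.05*np.cos(np.radians(b))*s[:2],.29]
    bot.move_to(C,o); print(b,bot.current_time())
bot.wait(.4)
# carry towards rack hover
P=np.array([.427,-.29,.5]); o,s=cr(P,-80.5,-1); q=bot.inverse_kinematics(P,o)
bot.move_straight(C+[0,0,.15],speed=.25)
bot.movej(q); print(q,bot.current_time(),bot.current_width()*85)
for n in("top","scene"):
    im=bot.grab_frame(n); cv2.imwrite(f"pics/m_{n}.png",im[:,:,::-1])
E
python3 -c "
import cv2,numpy as np
a=cv2.resize(cv2.imread('pics/m_top.png')[90:210,190:350],(800//2,300),interpolation=2)
b=cv2.resize(cv2.imread('pics/m_scene.png')[200:320,190:350],(400,300),interpolation=2)
cv2.imwrite('pics/m.png',np.hstack([a,b]))"
```

```text
-54 79.8083
-62 80.0667
-70 80.325
-78 80.5833
[ 0.047 -0.034 -0.476  1.129 -1.405 -1.571] 83.3167 65.05618303109179
```

View pics/m.png

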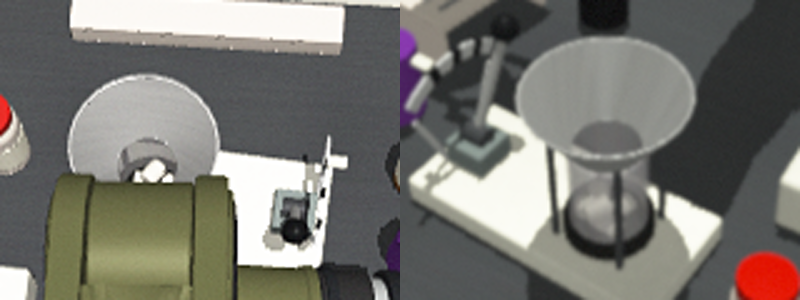

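View pics/m_scene.png

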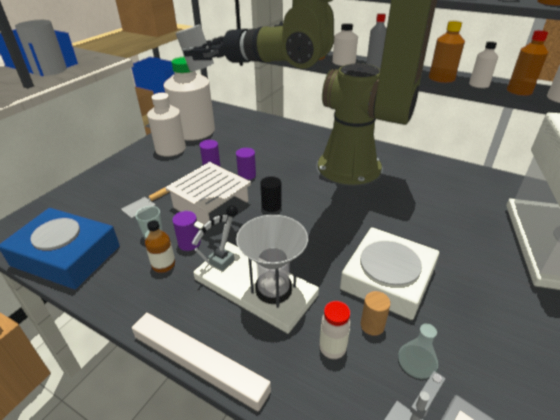

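```bash
python3 - <<'E'
from h import *
np.set_printoptions(precision=3,suppress=True)
bot.move_straight([.427,-.30,.2],ori=cr([.427,-.30,.2],-80.5,-1)[0],speed=.3)
bot.move_straight([.427,-.30,.147],speed=.12); bot.gripper_to(0.0,grip_force=20)
print(bot.move_straight([.427,-.30,.1285],speed=.03,stop_force=10),bot.current_position(),bot.current_time())
bot.gripper_to(1.0); bot.wait(.5)
im=bot.grab_frame("wrist"); cv2.imwrite("pics/n1.png",im[:,:,::-1])
im=bot.grab_frame("scene"); cv2.imwrite("pics/n2.png",im[:,:,::-1])
E
python3 -c "
import cv2,numpy as np
cv2.imwrite('pics/n.png',cv2.resize(np.hstack([cv2.imread('pics/n1.png'),cv2.imread('pics/n2.png')]),(800,300)))"
```

```text
True [ 0.427 -0.3    0.134] 85.8667
```

View pics/n.png

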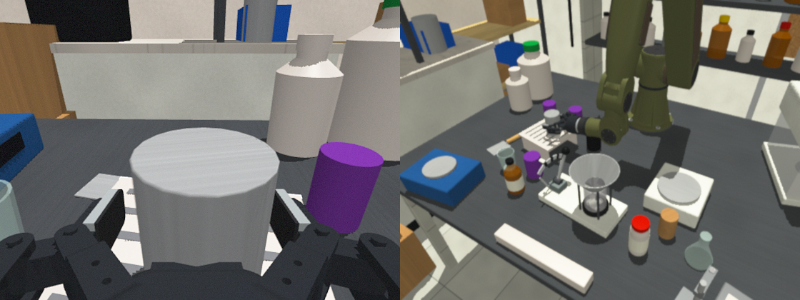

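```bash
python3 - <<'E'
from h import *
np.set_printoptions(precision=3,suppress=True)
p=bot.current_position(); t=R.from_rotvec(bot.current_tcp_rot()).as_matrix()[:,1]
bot.move_straight(p-.14*t,speed=.15)
p=bot.current_position(); bot.move_straight([p[0],p[1],.42],speed=.3)
o=down(0)
q=bot.inverse_kinematics([.56,.06,.36],down(-90)); print(q); bot.movej(q)
bot.move_straight([.60,.20,.36],speed=.2) if 0 else None
for n in("wrist","scene"):
    im=bot.grab_frame(n); cv2.imwrite(f"pics/o_{n}.png",im[:,:,::-1])
print(bot.current_time())
q=bot.inverse_kinematics([.45,-.2,.42],down(-90)); bot.movej(q)
im=bot.grab_frame("top"); cv2.imwrite("pics/o_top.png",im[:,:,::-1]); print(bot.current_time())
E
python3 -c "
import cv2,numpy as np
a=cv2.resize(cv2.imread('pics/o_top.png')[90:210,190:350],(400,300),interpolation=2)
b=cv2.resize(cv2.imread('pics/o_wrist.png'),(400,300))
cv2.imwrite('pics/o.png',np.hstack([a,b]))
cv2.imwrite('pics/oz.png',cv2.resize(cv2.imread('pics/o_top.png')[125:185,215:285],None,fx=8,fy=8,interpolation=2))"
```

```text
[ 0.107  0.225  0.088  1.434  0.    -1.464]
91.05
92.2083
```

View pics/o.png

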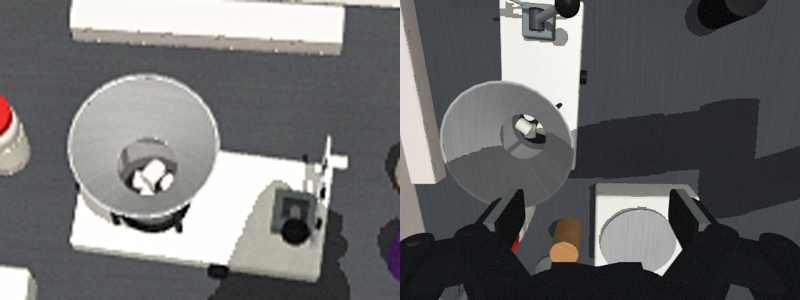

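View pics/oz.png

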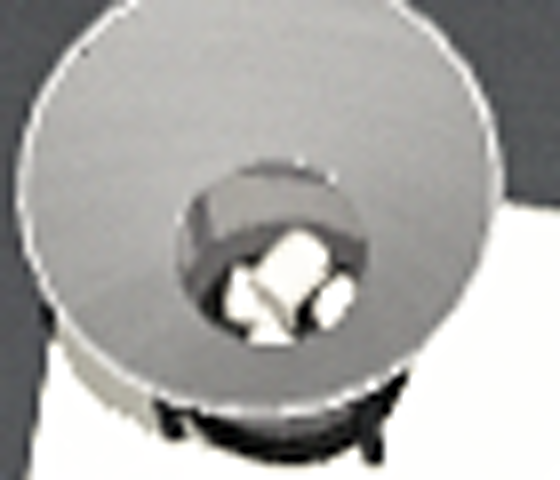

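View pics/o_top.png

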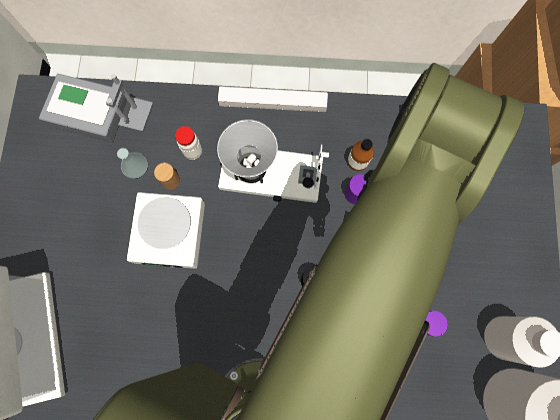

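```bash
python3 - <<'E'
from h import *
np.set_printoptions(precision=3,suppress=True)
for k,(x,y) in enumerate([(.66,.04),(.66,.09)]):
    q=bot.inverse_kinematics([x,y,.36],down(-90)); print(q); bot.movej(q)
    im=bot.grab_frame("wrist"); cv2.imwrite(f"pics/p{k}.png",im[:,:,::-1])
    p=(bot.current_position(),bot.current_tcp_rot()); print(proj("wrist",[.662,.07,.205],p),proj("wrist",[.662,.07,.035],p))
print(bot.current_time())
E
python3 -c "
import cv2,numpy as np
cv2.imwrite('pics/p.png',np.hstack([cv2.resize(cv2.imread(f'pics/p{k}.png')[100:300,175:375],(400,400),interpolation=2) for k in (0,1)]))"
```

```text
[ 0.061  0.429  0.368  1.51   0.    -1.51 ]
[271.932 230.607] [273.101 187.557]
[ 0.136  0.439  0.384  1.515  0.    -1.435]
[271.811 173.584] [273.042 150.009]
93.8583
```

View pics/p.png

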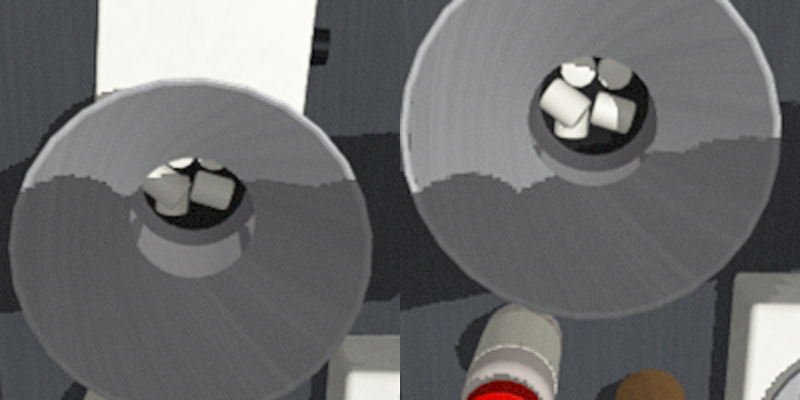

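```bash
python3 - <<'E'
from h import *
np.set_printoptions(precision=3,suppress=True)
bot.gripper_to(1.0)
q=bot.inverse_kinematics([.595,-.097,.36],down(86.6)); print(q); bot.movej(q)
bot.move_straight([.595,-.097,.27],speed=.2)
im=bot.grab_frame("wrist"); cv2.imwrite("pics/q.png",im[:,:,::-1])
p=(bot.current_position(),bot.current_tcp_rot()); np.save("pose_q.npy",p)
print(proj("wrist",[.590,-.093,.165],p),proj("wrist",[.6512,-.1,.06],p),bot.current_time())
im=bot.grab_frame("scene"); cv2.imwrite("pics/q2.png",im[:,:,::-1])
E
```

```text
[-0.162  0.305  0.192  1.458  0.     1.469]
[266.763 208.573] [330.213 182.278] 97.1833
```

View pics/q.png

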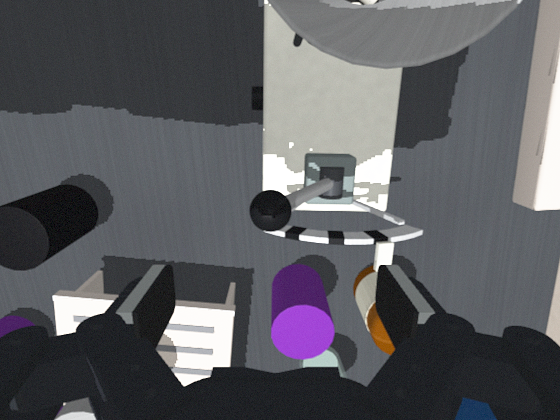

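View pics/q2.png

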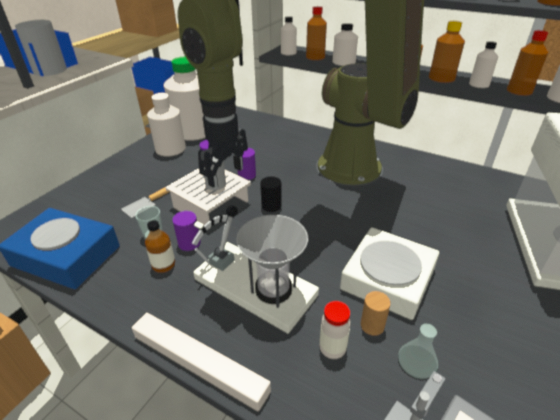

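```bash
python3 - <<'E'
from h import *
np.set_printoptions(precision=3,suppress=True)
p=np.load("pose_q.npy")
for z in (.1,.13,.16,.18): print(z,atz("wrist",345,240,z,p),atz("wrist",268,229,z,p),atz("wrist",420,234,z,p),atz("wrist",385,250,z,p))
for z in(.15,.165): print(atz("wrist",271,210,z,p))
# scene tri of white tab: q2 scene tab ~ crop
E
python3 -c "
import cv2
cv2.imwrite('pics/q2z.png',cv2.resize(cv2.imread('pics/q2.png')[190:290,170:270],None,fx=6,fy=6,interpolation=2))"
```

```text
0.1 [ 0.658 -0.147  0.1  ] [ 0.587 -0.132  0.1  ] [ 0.727 -0.145  0.1  ] [ 0.696 -0.159  0.1  ]
0.13 [ 0.652 -0.134  0.13 ] [ 0.588 -0.121  0.13 ] [ 0.714 -0.133  0.13 ] [ 0.686 -0.145  0.13 ]
0.16 [ 0.646 -0.122  0.16 ] [ 0.59 -0.11  0.16] [ 0.701 -0.121  0.16 ] [ 0.676 -0.132  0.16 ]
0.18 [ 0.642 -0.114  0.18 ] [ 0.59  -0.103  0.18 ] [ 0.693 -0.113  0.18 ] [ 0.67  -0.123  0.18 ]
[ 0.593 -0.099  0.15 ]
[ 0.593 -0.094  0.165]
```

View pics/q2z.png

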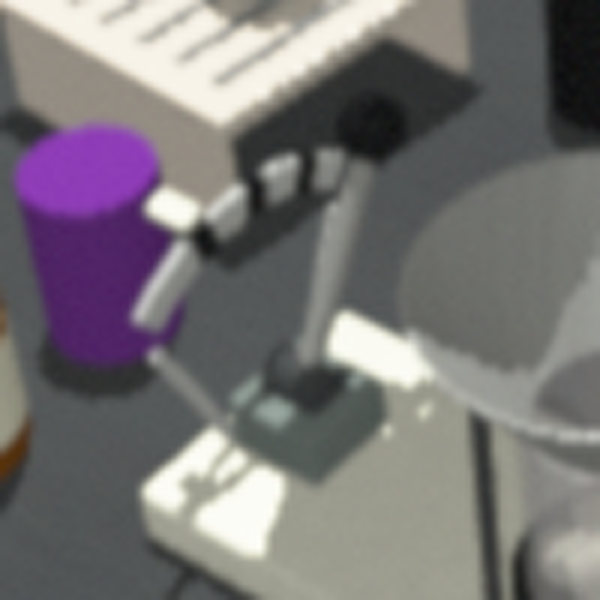

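```bash
python3 - <<'E'
from h import *
np.set_printoptions(precision=3,suppress=True)
pv=np.array([.653,-.0975,.06]); xh=np.array([.998,-.0596,0])
K=lambda a: pv+.12*np.sin(a-.55)*xh+[0,0,.12*np.cos(a-.55)]
a0=.03; off=np.array([0,0,.008]); print(K(a0),K(.8))
bot.gripper_to(.65)
bot.move_straight(K(a0)+off+[0,0,.05],speed=.2)
print(bot.move_straight(K(a0)+off,speed=.1,stop_force=6))
bot.gripper_to(0.0,grip_force=20); print("w",bot.current_width()*85,bot.current_wrist_force())
for a in np.linspace(a0,.8,6)[1:]:
    bot.move_straight(K(a)+off,speed=.12)
print(bot.current_position(),bot.current_wrist_force(),bot.current_width()*85)
bot.gripper_to(.65)
bot.move_straight(K(.8)+off+[0,0,.12],speed=.2)
im=bot.grab_frame("wrist"); cv2.imwrite("pics/r.png",im[:,:,::-1])
p=(bot.current_position(),bot.current_tcp_rot()); np.save("pose_r.npy",p)
im=bot.grab_frame("scene"); cv2.imwrite("pics/r2.png",im[:,:,::-1])
for a in(.6,.7,.8,.9): print(a,proj("wrist",K(a),p),proj("scene",K(a)))
print(bot.current_time())
E
python3 -c "
import cv2,numpy as np
a=cv2.resize(cv2.imread('pics/r2.png')[190:290,170:270],(400,400),interpolation=2)
b=cv2.resize(cv2.imread('pics/r.png')[110:310,180:380],(400,400),interpolation=2)
cv2.imwrite('pics/rr.png',np.hstack([a,b]))"
```

```text
[ 0.593 -0.094  0.164] [ 0.683 -0.099  0.176]
False
w 28.420439444623938 [-2.288  0.261  6.329]
[ 0.683 -0.099  0.184] [ 0.023 -1.966 -1.216] 28.25139281575873
0.6 [245.504 207.422] [214.373 220.839]
0.7 [261.38  207.008] [211.182 223.894]
0.8 [276.88  206.169] [208.054 227.326]
0.9 [291.661 204.934] [205.03  231.098]
101.7667
```

View pics/rr.png

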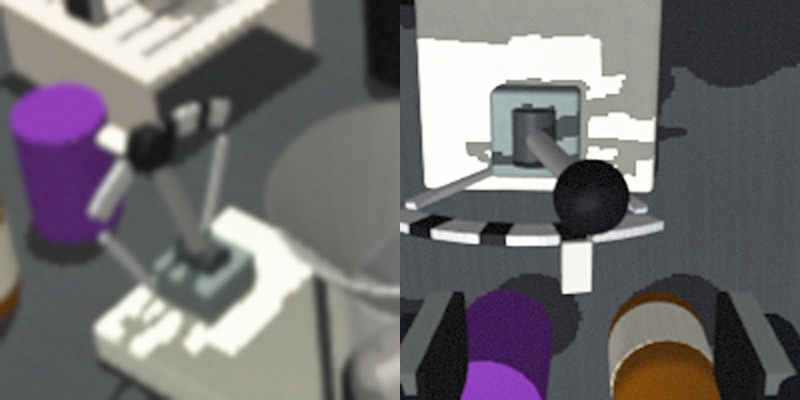

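```bash
python3 - <<'E'
from h import *
np.set_printoptions(precision=3,suppress=True)
p=bot.current_position(); bot.move_straight([p[0],p[1],.38],speed=.25)
q=bot.inverse_kinematics([.50,.1,.40],down(86.6)); bot.movej(q); bot.wait(.3)
for n in("top","scene"):
    im=bot.grab_frame(n); cv2.imwrite(f"pics/z_{n}.png",im[:,:,::-1])
print(bot.current_time(),bot.current_wrist_force())
E
python3 -c "
import cv2,numpy as np
cv2.imwrite('pics/z.png',cv2.resize(np.hstack([cv2.imread('pics/z_top.png')[80:320,200:440],cv2.imread('pics/z_scene.png')[130:330,140:340][:, :]if 0 else cv2.resize(cv2.imread('pics/z_scene.png')[130:330,140:340],(240,240))]),(800,400),interpolation=2))"
```

```text
103.6667 [ 0.098  0.927 -0.037]
```

View pics/z.png

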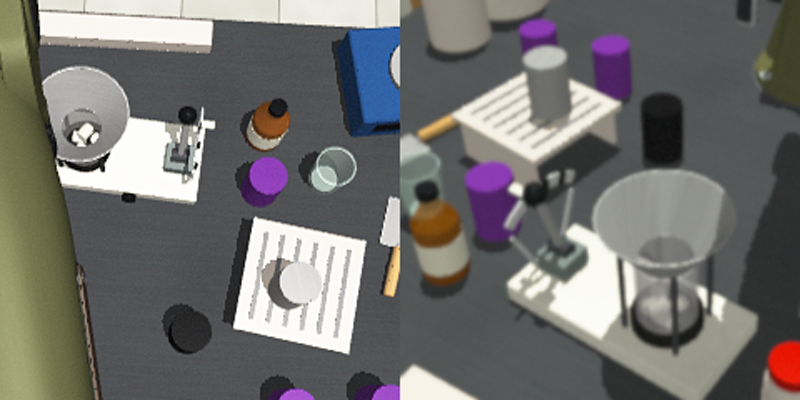

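View pics/z_scene.png

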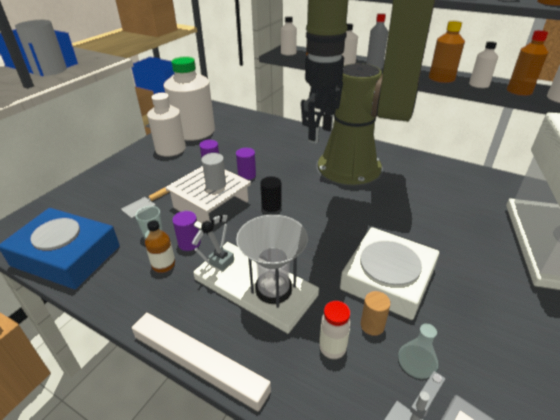

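The cup stands flat and upside down on the rack, the cylinders are in the jar, the lever is at the tab, every bystander is upright and the arm is clear. I'm handing in.

```bash
python3 -c "
from station import bot
print(bot.close_job(), bot.current_time())"
```

```text
the job is handed in; nothing more can be done
the job is handed in; nothing more can be done
```

I carried out the whole job and handed it in about 104 s into the 210 s limit; no verdict was reported.

**What I did:**
- **Cup to balance:** I swung the cup from upside down to mouth-up onto the balance pan and let go.
- **Charging:** I put all five cylinders in. The first three stacked into a tower, so I lifted and tilted the cup briefly, set it back on the pan, and then added the last two.
- **Pouring and finish:** I tipped the cup over the funnel, put it back upside down on the rack, and then moved the lever to the white tab.

**Last checks:**
- **Cylinders:** the wrist camera, looking down the funnel before the lever move, showed five in the jar. None were left in the funnel or on the bench.
- **Lever:** it read about 0.79 rad from the wrist camera and 0.81 rad from the scene camera. These rest on a pivot position I measured to a few millimetres, roughly ±0.03 rad.
- **Cup and bystanders:** the cup stood flat and upside down on the rack, near its middle. The bottles, beaker, flask and tube were all upright.
- **Arm:** it was clear of everything, with the wrist force at about 0.9 N, near its free-space reading.

No check failed or disagreed.

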